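# Snap the grease coupler onto the tilted nipple and hold it home

### The job

Pull open the drawer of the small grey cabinet on the table, take out the grease coupler (orange grip, brass nose) that stands in it, and press it squarely onto the tilted grease nipple of the green bearing housing until it snaps on. Then keep pushing so that it stays fully home against the nipple's spring, and finish there, still gripping and pushing the coupler: do not let go. Leave the wax tub, the sanding block and the marker pen where they are.

Things in the scene. Friction and masses are not known exactly. Their poses are not given: they have to be found in the camera images.
- cabinet_front (a point): middle of the upper front edge of the cabinet: small grey steel case on four feet, 190 mm deep (x), 260 wide, 175 high, fixed; x points to its back. The coupler stands upright, mouth down, in a 16 mm deep slot across the drawer, 114 mm behind the handle bar, up to 35 mm either side of the middle. Grip it from above, fingers left and right of it; lift it 130 mm to clear the front.
- drawer (a joint): the cabinet's drawer, a slide: 0 shut (at the start), 0.15 fully open (m). It comes straight out of the cabinet's front, along the cabinet's -x, against about 2 N of friction. Open it by more than 0.12 to take the coupler out freely. Its front panel is 14 mm thick, with its upper edge 167 mm above the table.
- drawer_handle (a point): middle of the drawer's steel bar handle: round bar, 10 mm diameter, 120 mm long, along this frame's y, 140 mm above the table. 45 mm in front of the drawer's front panel (clear gap 40 mm), on two stays 55 mm to either side of the middle. The frame's x points into the cabinet, z up. The cabinet's top is 35 mm above the bar.
- coupler_grip (a point): point on the axis of the grease coupler, in the middle of its orange round grip (24 mm diameter, 50 mm long; take it here). z points along the coupler, away from its mouth. 90 mm long, about 0.12 kg: mouth 65 mm below this point, top 25 mm above; steel flange of 36 mm diameter 25 to 29 mm below, then a brass nose of 30 mm diameter. Its turn about z does not matter.
- coupler_mouth (a point): centre of the coupler's open mouth, on its axis; same axes as coupler_grip. The mouth is a funnel of 25 mm diameter that narrows within 6 mm to a bore of 16 mm; the bore is 28.5 mm deep in all. The mouth faces down at the start, 56 mm above the table, inside the shut drawer.
- bearing_block: green cast bearing housing, fixed to the table; foot 130 (x) x 44 mm, housing 82 mm high, shaft stubs along y out to 40 mm either side. Origin: centre of its underside. The nipple sits on its top, leaning to its -x side, which faces roughly to the robot.
- nipple: brass grease nipple. Origin: centre of the flat shoulder (32 mm diameter) at its foot, 88 mm above the table. z points out along the nipple, leaning 0.44 rad (25 deg) from upright to the housing's -x. Post 13 mm diameter, 26.5 mm long, coned tip; a thin steel valve stem sticks out 12 mm more. Fully home, the coupler's mouth lies at this origin, its grip point 65 mm out along z.
- valve (a joint): the nipple's sprung valve stem (m): 0 free, pushed in by the coupler over its last 10 mm, 0.010 fully home, spring 3 N rising to 10 N. Three sprung balls round the post, 17 mm above the shoulder, resist with about 7 N from 15 mm before home and snap in behind the coupler's lip 9 to 6 mm before home. If the push is eased the coupler rides back about 6 mm.
- wax_tub: bystander: white tub with a blue lid, 66 x 68 x 62 mm, origin under its middle
- sand_block: bystander: cork sanding block, 47 x 85 x 26 mm, origin under its middle
- marker_pen: bystander: marker pen, lying, 17 x 135 x 16 mm, origin under its middle

How it is judged:
By the outcome, as a careful person would: the job done as asked, in the order asked, and still so for the second after the job is handed in, while the arm keeps its last pose, push and grip.
It also fails if it takes over 67 s, if anything falls off the work surface, if the arm or the gripper's body presses on something with over 40 N, if the wrist force passes 120 N, or if a joint passes its speed limit or range.

### The arm

A 6-joint arm with a two-finger parallel gripper is mounted at the origin on a cart in front of the work surface, level with it; the furniture and walls round the work are solid. World frame = base frame: x ahead of the robot, y to its left, z up, the work surface at z = 0. Lengths are in mm, angles in rad, forces in N, time in s.
With the tool pointing down it reaches from about 350 to 975 mm from the base axis. Payload 7.1 kg.
Tool frame: the origin (TCP) lies at the very end of the fingers, on their centre line; the grasp point (between the pads) lies 19 mm behind it; z points along the fingers, y is the direction in which the jaws open and shut (so a half turn about z gives the same grasp; the last joint's range is limited). The gripper opens to 88 mm and grips with 3 to 60 N. Pads are 20 mm wide; open, the fingers measure 115 mm over their backs; the gripper's body (75 mm by 178 mm) begins 61 mm behind the grasp point.
Start: joints at [-1.313, 0.423, 1.63, -0, 1.089, -0.019], TCP at [170.818, -601.187, 222.675] pointing down, gripper open.
Joint ranges: [-3, 3], [-0.9, 2.11], [0.09, 2.58], [-1.31, 4.45], [0.11, 2.69], [-2.54, 2.54]. Speed limits (rad/s): [2.39, 2.39, 3.01, 3.14, 3.14, 3.14].

### API

Orientations are given as [roll, pitch, yaw] about the fixed x, y, z axes, in that order (R = Rz(yaw) Ry(pitch) Rx(roll)).
In Python, from plant import manip gives the robot as it stands.
- The arm moves only by the tool step_arm, never from a script. Its argument "motion" is a list of rows, each a list of 3 entries, a list of its own where there are three numbers: the shift along the tool's x, y, z scaled (see below), then the turn about the tool's z scaled (see below), then the closure in counts, from 0 (fully open) to 255 (shut). A call has exactly 5 rows; each row shifts and turns the commanded pose from where the row before left it, along the tool's axes as they then stand; what a row does not reach is not made up. The controller multiplies each number of a shift by 0.03 m and each number of a turn by 4 degrees. A row lasts 1/12 s, in which the tool goes at most 41.7 mm and 7.16 degrees, less where a joint would pass 70% of its speed; a pose out of reach is approached as far as the arm can. A call with a number of a shift or a turn outside -1 to 1 is refused whole. A call with a gripper value outside its range is refused whole. The fingers move at their own pace and stop on an object; the grip force is fixed at half the most. Time passes only in rows, so rows that do not move let the fingers close, or fill a call up. It gives the time, the measured TCP pose, the force and the opening at its end, in the units of the state.
- manip.read_state(): the state, without advancing time (a new reading comes with each control period).
- manip.get_image(name): name is "scene" or "side" or "wrist"; returns the picture (400x640x3 uint8, blue, green, red); there is no depth.
- manip.camera_model(name): a dict with "camera_matrix" (3x3 intrinsics, pixels), "xyz" and "attitude" of the camera in the world. Camera axes: x right, y down, z forward; pixel columns grow to the right and rows downward; lengths in mm; the calibration is good to about 2 mm. A picture is of the moment at which its call begins: read the wrist's pose just before it. camera_model takes no time and is no camera call; for the wrist camera it gives the pose at the moment of the call.
- manip.hand_in(): hands the job in, once; it reports no verdict.
Trained networks look in the newest picture that a camera, given by its name, has taken for a name from the list of things; names that differ only in an ending like _2 or _b are one class to them, and where a whole thing is asked for, a point or a joint stands for the part that bears it (a point fixed in the world has none). Each returns a list of dicts, best first, with "confidence" (0 to 1); they miss things now and then, are a little off and sometimes report something else, mostly with a low value. They report only what shows in the picture. A call takes as long as a camera call.
- manip.spot_in(camera, query): "bbox" ([centre column, centre row, width, height] in pixels, round what is visible of it).
- manip.cut_out(camera, query): "region" (400x640 bool, what is visible of it) and "bbox" ([centre column, centre row, width, height] in pixels, round what is visible of it).
The state is a dict: "t": time; "q": joint angles; "joint_vel": joint speeds; "joint_torque": joint torques, N m; "eef_pos": TCP position; "tool_rot": TCP orientation; "contact_force": force on the tool from outside, world axes, zero at the start; "moment": the same for the moment, N m; "width": finger opening in mm.
Only numpy, scipy, OpenCV 4.12 (cv2) and the standard library are available. Lean on these libraries where they do the work, as an engineer would, in place of code of your own. Each camera call takes 0.05 s, during which the arm holds its last target.

## Working session

There is one attempt and no reset: what is moved stays moved. The work goes in short steps, Python scripts to look and compute and a tool call to move; the robot and the scene stay as the last step left them, time stands still between calls to the robot, and variables do not carry over. Pictures are saved under pics/ and viewed, and the job is handed in when it is done.

Besides the shell and the picture viewer there is one more tool, called after ">>>" by a JSON object that holds its "method" and its "body". step_arm: Moves the arm, as the interface text tells. Shifts and turns lie within -1 to 1; 1 stands for 0.03 m of shift or 4 degrees of turn. Its arguments: {"type":"object","properties":{"motion":{"type":"array"}},"required":["motion"]}

```bash
ls; mkdir -p pics
cat > h.py <<'E'
import numpy as np, cv2
from plant import manip
from scipy.spatial.transform import Rotation as R
E
python3 - <<'E'
from h import *
s=manip.read_state(); print(s)
for n in ("scene","side","wrist"):
    print(n, manip.camera_model(n)); cv2.imwrite(f"pics/{n}0.png",manip.get_image(n))
for n in ("scene","side"):
  for q in ("cabinet_front","drawer_handle","bearing_block","nipple","wax_tub","sand_block","marker_pen"):
    r=manip.spot_in(n,q); print(n,q,[(np.round(d["bbox"],1).tolist(),round(d["confidence"],2)) for d in r[:3]])
print(manip.read_state()["t"])
E
```

```text
pics
{'t': 0.0, 'q': array([-1.31300099e+00,  4.23835863e-01,  1.63070744e+00,  3.44652195e-05,
        1.08858779e+00, -1.89961593e-02]), 'joint_vel': array([ 0.00134973,  0.00035867,  0.00047469, -0.00059157,  0.00086858,
        0.00085861]), 'joint_torque': array([ 6.63642641e-04, -5.44619036e+01, -2.73660994e+01,  6.44199201e-02,
        2.29223713e-02, -1.30061762e-04]), 'eef_pos': array([ 170.68606492, -600.65333988,  221.89795254]), 'tool_rot': array([-3.14005507e+00, -5.97278893e-05,  2.76775444e-01]), 'contact_force': array([0.6771185 , 0.2642515 , 0.39726436]), 'moment': array([0.05742612, 0.01474116, 0.0123415 ]), 'width': 88.21679067908657}
scene {'camera_matrix': array([[370.77580446,   0.        , 323.12721081],
       [  0.        , 370.77580446, 198.71738526],
       [  0.        ,   0.        ,   1.        ]]), 'xyz': array([ 70.56118056, 927.3246577 , 579.35185876]), 'attitude': array([-1.99775337, -0.00576488, -2.60497304])}
side {'camera_matrix': array([[453.58057635,   0.        , 330.35399254],
       [  0.        , 453.58057635, 196.67899765],
       [  0.    
[... 561 characters left out ...]
2.0, 52.1], 0.69)]
scene bearing_block [([311.4, 237.6, 46.8, 40.0], 0.85)]
scene nipple []
scene wax_tub [([255.2, 281.1, 26.7, 34.4], 0.58)]
scene sand_block [([385.6, 248.6, 30.4, 18.6], 0.87)]
scene marker_pen [([304.2, 308.9, 39.7, 34.0], 0.62), ([383.5, 245.7, 30.8, 21.4], 0.61)]
side cabinet_front [([314.4, 151.6, 103.5, 98.1], 0.79)]
side drawer_handle [([342.9, 152.7, 51.9, 67.6], 0.87)]
side bearing_block [([312.0, 242.2, 52.0, 44.6], 0.96)]
side nipple [([318.6, 229.9, 11.4, 18.9], 0.48)]
side wax_tub [([257.1, 306.8, 32.3, 44.0], 0.78)]
side sand_block [([389.5, 241.4, 29.3, 30.2], 0.63)]
side marker_pen [([313.1, 332.0, 33.4, 49.4], 0.62), ([256.7, 307.5, 32.4, 39.7], 0.4)]
0.85
```

Run:
```python
import cv2
for n in ("scene","side"):
    i=cv2.imread(f"pics/{n}0.png"); c=i[80:370,200:460]; cv2.imwrite(f"pics/{n}0c.png",cv2.resize(c,None,fx=2.06,fy=2.06,interpolation=cv2.INTER_CUBIC))
```

```text
(no output)
```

View pics/scene0.png

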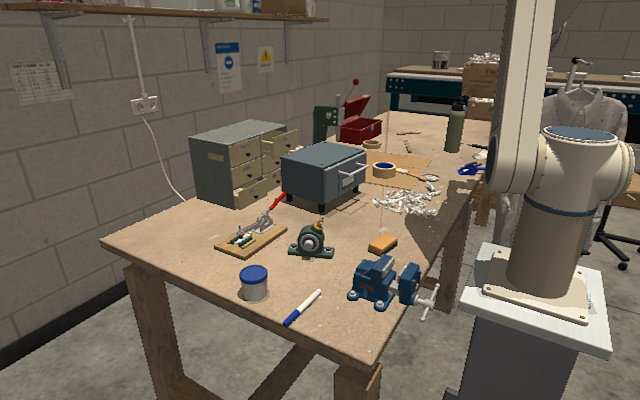

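View pics/wrist0.png

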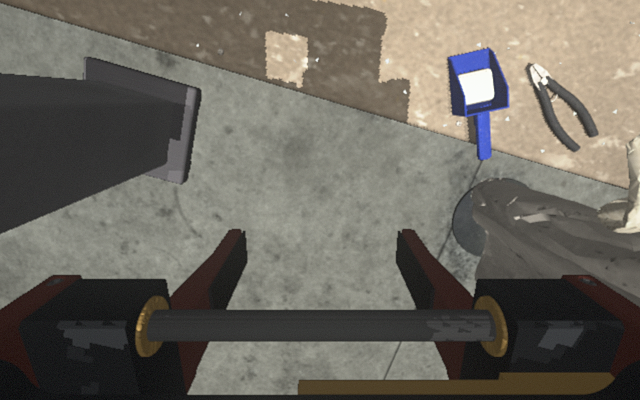

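```bash
ls pics
```

```text
scene0.png
scene0c.png
side0.png
side0c.png
wrist0.png
```

View pics/side0.png

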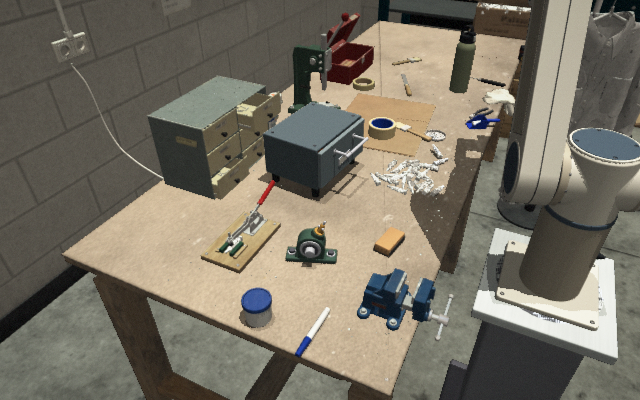

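View pics/side0c.png

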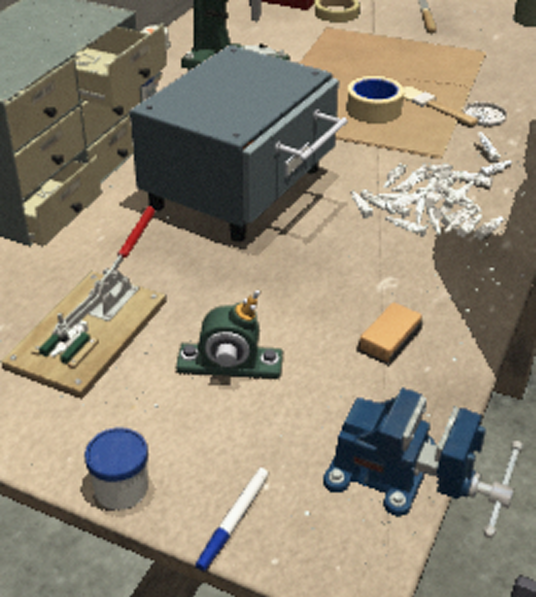

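View pics/scene0c.png

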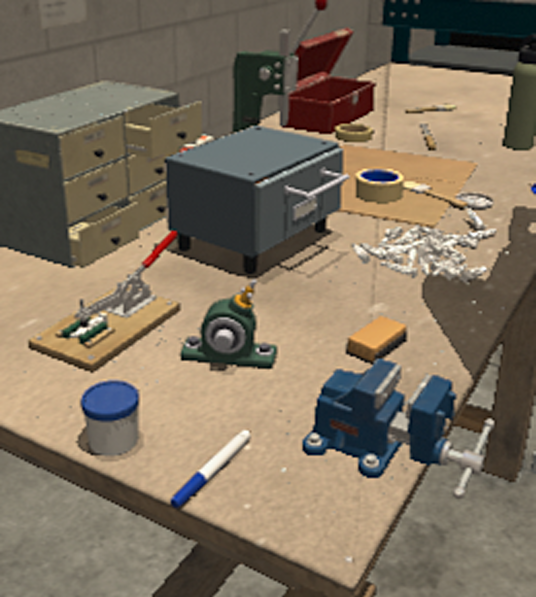

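```bash
cat >> h.py <<'E'
def proj(m,P):
    P=np.atleast_2d(P); c=R.from_euler('xyz',m["attitude"]).inv().apply(P-m["xyz"]); u=(m["camera_matrix"]@c.T).T; return u[:,:2]/u[:,2:]
def ray(m,uv):
    d=np.linalg.solve(m["camera_matrix"],[uv[0],uv[1],1]); return m["xyz"],R.from_euler('xyz',m["attitude"]).apply(d)
def onz(m,uv,z):
    o,d=ray(m,uv); return o+d*(z-o[2])/d[2]
def tri(l):
    A=np.zeros((3,3));b=np.zeros(3)
    for m,uv in l:
        o,d=ray(m,uv);d=d/np.linalg.norm(d);M=np.eye(3)-np.outer(d,d);A+=M;b+=M@o
    return np.linalg.solve(A,b)
E
python3 - <<'E'
from h import *
from scipy.optimize import least_squares
S=manip.camera_model("side");C=manip.camera_model("scene")
px=lambda p:np.array(p)/2.06+[200,80]
side=px([(133,110),(246,150),(338,75),(225,42),(290,163),(345,122)])
sc=px([(167,157),(255,185),(343,143),(255,125),(286,191),(345,174)])
for p,q in zip(side,sc): print(np.round(onz(S,p,175)),np.round(onz(C,q,175)),np.round(tri([(S,p),(C,q)])))
L=np.array([(190,130,175),(0,130,175),(0,-130,175),(190,-130,175),(-45-0,60,140),(-45,-60,140)],float)
def W(v,L): return R.from_euler('z',v[2]).apply(L)+[v[0],v[1],0]
def f(v): return np.concatenate([proj(S,W(v,L))-side,proj(C,W(v,L))-sc]).ravel()
r=least_squares(f,[600,0,0],loss='soft_l1',f_scale=2); print(r.x,np.round(r.fun.reshape(-1,2),1).tolist())
# nipple
print(tri([(S,px((245,313))),(C,px((243,300)))]), tri([(S,px((254,295))),(C,px((250,287)))]))
for p in [(178,375),(283,376),(282,350),(180,345)]: print(np.round(onz(S,px(p),8)))
for p in [(182,358),(275,365),(277,350),(187,345)]: print(np.round(onz(C,px(p),8)))
for q,b in dict(tub=(117,490),sand=(390,340),pen0=(205,565),pen1=(265,470),viseL=(370,400)).items(): print(q,np.round(onz(S,px(b),5)))
E
```

```text
[832. -71. 175.] [833. -71. 175.] [831. -68. 176.]
[638. -43. 175.] [635. -30. 175.] [645. -53. 167.]
[ 609. -300.  175.] [ 612. -304.  175.] [ 606. -293.  179.]
[ 818. -330.  175.] [ 808. -323.  175.] [ 827. -350.  165.]
[571. -38. 175.] [581. -31. 175.] [570. -23. 182.]
[ 546. -170.  175.] [ 538. -150.  175.] [ 558. -199.  157.]
[ 6.27453605e+02 -1.72408539e+02 -1.13295008e-01] [[-0.9, 1.0], [-1.4, -0.5], [-1.0, -0.4], [3.5, 1.7], [3.9, -2.7], [-2.9, -0.3], [-0.4, 0.5], [0.2, -1.7], [-0.5, 0.1], [1.5, 0.2], [8.5, 2.6], [-1.3, 1.4]]
[532.32852277 173.28967844  96.90057381] [533.35667666 150.56488399 106.25178306]
[601. 221.   8.]
[485. 167.   8.]
[505. 126.   8.]
[626. 174.   8.]
[602. 217.   8.]
[486. 167.   8.]
[502. 133.   8.]
[616. 187.   8.]
tub [576. 398.   5.]
sand [389.  46.   5.]
pen0 [446. 439.   5.]
pen1 [443. 305.   5.]
viseL [375. 156.   5.]
```

```bash
cat >> h.py <<'E'
def plan(x,y,z,yaw=None):
    s=manip.read_state(); p=s["eef_pos"]; r=s["tool_rot"]; 
    print("t",round(s["t"],2),"pos",np.round(p,1),"rot",np.round(r,4),"w",round(s["width"],1),"F",np.round(s["contact_force"],1))
    d=np.array([x,y,z])-p; t=R.from_euler('xyz',r).inv().apply(d)/30
    print("tool units total",np.round(t,3), "turn units", None if yaw is None else round(-(np.degrees(yaw-r[2])/4),3))
    if yaw is not None: print("units after turn", np.round(R.from_euler('xyz',[np.pi,0,yaw]).inv().apply(d)/30,3))
E
python3 -c "
from h import *
plan(430,-125,330,-0.113)"
```

```text
t 0.85 pos [ 170.8 -601.2  222.7] rot [3.1416 0.     0.2768] w 88.5 F [ 0.1 -0.2  0.7]
tool units total [ 12.648 -12.908  -3.577] turn units 5.583
units after turn [  6.794 -16.746  -3.577]
```

>>> {"method": "step_arm", "body": {"motion": [[[0,0,-0.4],0.8,0],[[0,0,-0.7],1,0],[[0,0,-0.8],1,0],[[0,0,-0.8],1,0],[[0,0,-0.8],1,0]]}}

```text
t: 1.27
eef_pos: [170.8, -601.0, 328.7]
tool_rot: [-3.141, 0.0, -0.062]
contact_force: [-0.2, -0.8, -0.5]
width: 88.0
```

>>> {"method": "step_arm", "body": {"motion": [[[0.2,-0.5,0],0.78,0],[[0.4,-0.95,0],0,0],[[0.4,-0.95,0],0,0],[[0.4,-0.95,0],0,0],[[0.4,-0.95,0],0,0]]}}

```text
t: 1.68
eef_pos: [238.5, -477.4, 327.7]
tool_rot: [3.141, -0.0, -0.113]
contact_force: [0.8, 0.9, -0.7]
width: 87.8
```

>>> {"method": "step_arm", "body": {"motion": [[[0.4,-0.95,0],0,0],[[0.4,-0.95,0],0,0],[[0.4,-0.95,0],0,0],[[0.4,-0.95,0],0,0],[[0.4,-0.95,0],0,0]]}}

```text
t: 2.1
eef_pos: [314.3, -342.5, 327.9]
tool_rot: [3.141, -0.0, -0.113]
contact_force: [0.5, -0.7, 0.3]
width: 87.9
```

>>> {"method": "step_arm", "body": {"motion": [[[0.4,-0.95,0],0,0],[[0.4,-0.95,0],0,0],[[0.4,-0.95,0],0,0],[[0.4,-0.95,0],0,0],[[0.4,-0.95,0],0,0]]}}

```text
t: 2.52
eef_pos: [390.0, -207.6, 328.0]
tool_rot: [3.141, -0.001, -0.113]
contact_force: [0.5, -0.6, -0.1]
width: 87.9
```

>>> {"method": "step_arm", "body": {"motion": [[[0.4,-0.95,0],0,0],[[0.4,-0.95,0],0,0],[[0.3,-0.5,0],0,0],[[0,0,0],0,0],[[0,0,0],0,0]]}}

```text
t: 2.93
eef_pos: [430.5, -140.7, 327.7]
tool_rot: [3.141, 0.0, -0.11]
contact_force: [0.1, 0.2, -0.1]
width: 87.8
```

Run:
```python
from h import *
m=manip.camera_model("wrist"); i=manip.get_image("wrist"); cv2.imwrite("pics/wrist1.png",i)
for q in ("drawer_handle","cabinet_front"):
    r=manip.cut_out("wrist",q); print(q,[(np.round(d["bbox"],1).tolist(),round(d["confidence"],2)) for d in r[:3]])
np.save("m1.npy",m,allow_pickle=True)
plan(430,-125,330,-0.113); print(m["xyz"],m["attitude"])
```

```text
drawer_handle [([335.4, 18.9, 209.8, 37.8], 0.56)]
cabinet_front [([334.0, 16.7, 211.6, 33.2], 0.74)]
t 3.08 pos [ 429.9 -141.9  327.7] rot [ 3.1413e+00  2.0000e-04 -1.1370e-01] w 88.1 F [ 0.9 -0.6  0.1]
tool units total [-0.06  -0.561 -0.078] turn units -0.009
units after turn [-0.06  -0.561 -0.078]
[ 512.7587513  -149.35614805  488.82318429] [ 2.83735771e+00 -3.65683159e-04 -1.68074284e+00]
```

View pics/wrist1.png

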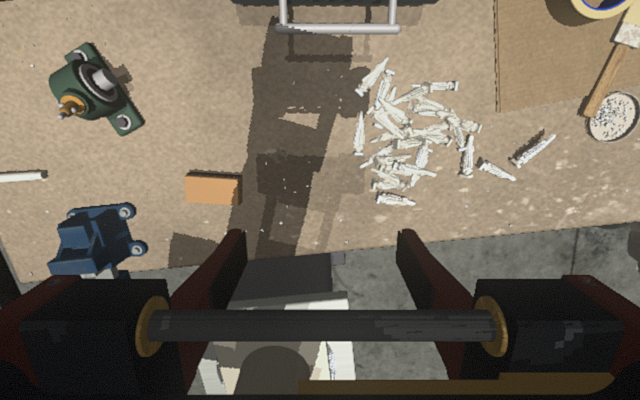

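Run:
```python
from h import *
i=cv2.imread("pics/wrist1.png")
a=cv2.resize(i[0:60,240:420],None,fx=4,fy=4,interpolation=cv2.INTER_CUBIC)
b=cv2.resize(i[30:150,30:170],None,fx=4,fy=4,interpolation=cv2.INTER_CUBIC)
o=np.zeros((240+480//2*1+60,720,3),np.uint8); cv2.imwrite("pics/w1a.png",a); cv2.imwrite("pics/w1b.png",b)
```

```text
(no output)
```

View pics/w1a.png

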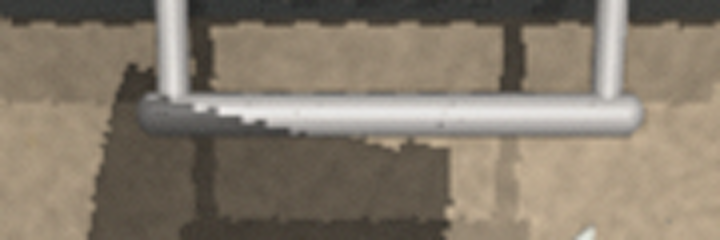

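View pics/w1b.png

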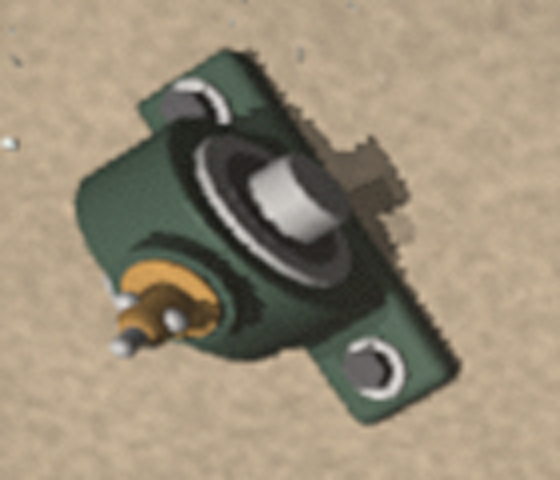

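Run:
```python
from h import *
m=np.load("m1.npy",allow_pickle=True).item()
a=onz(m,(274.5,28.3),140);b=onz(m,(400.5,28.6),140)
print(a,b,np.linalg.norm(a-b),(a+b)/2,"yaw",np.arctan2(-(a-b)[0],(a-b)[1]))
c=(a+b)/2
print("panel edge test")
# foot corners top z ~14
for p in [(228,50),(252,52),(460,370),(368,423)]: print(onz(m,np.array(p)/4+[30,30],14))
```

```text
[ 585.63842798 -109.6280373   140.        ] [ 571.24543184 -237.59010205  140.        ] 128.76897279421902 [ 578.44192991 -173.60906968  140.        ] yaw -0.11200784715580353
panel edge test
[623.20253749 169.90163705  14.        ]
[621.65700874 161.71839454  14.        ]
[507.01330377 119.66838993  14.        ]
[491.52353461 160.34350394  14.        ]
```

```bash
python3 -c "
from h import *
plan(603.2,-176.4,220,-0.112)"
```

```text
t 3.08 pos [ 429.9 -141.9  327.7] rot [ 3.1413e+00  2.0000e-04 -1.1370e-01] w 88.1 F [ 0.9 -0.6  0.1]
tool units total [5.871 0.486 3.587] turn units -0.024
units after turn [5.869 0.497 3.589]
```

>>> {"method": "step_arm", "body": {"motion": [[[0.5,0.05,0.0],0,255],[[0.8,0.05,0.2],0,255],[[0.8,0.05,0.4],0,255],[[0.8,0.05,0.4],0,255],[[0.8,0.05,0.4],0,255]]}}

```text
t: 3.5
eef_pos: [540.4, -162.7, 285.3]
tool_rot: [3.141, -0.0, -0.115]
contact_force: [0.3, 0.7, 0.5]
width: 57.7
```

>>> {"method": "step_arm", "body": {"motion": [[[0.8,0.05,0.5],0,255],[[0.6,0.1,0.5],0,255],[[0.5,0.1,0.5],0,255],[[0.27,0,0.39],0,255],[[0,0,0.3],0,255]]}}

```text
t: 3.92
eef_pos: [604.0, -177.1, 218.4]
tool_rot: [-3.141, 0.001, -0.114]
contact_force: [-0.7, 0.4, -0.9]
width: 24.4
```

Run:
```python
from h import *
cv2.imwrite("pics/wrist2.png",manip.get_image("wrist"));i=manip.get_image("side");cv2.imwrite("pics/side2.png",cv2.resize(i[50:250,220:420],None,fx=3,fy=3,interpolation=cv2.INTER_CUBIC))
plan(603.2,-176.4,125,-0.112)
```

```text
t 4.02 pos [ 601.9 -176.1  218.1] rot [-3.1409  0.0039 -0.1137] w 16.5 F [-1.3  0.5 -2. ]
tool units total [0.057 0.008 3.102] turn units -0.024
units after turn [0.045 0.006 3.102]
```

View pics/side2.png

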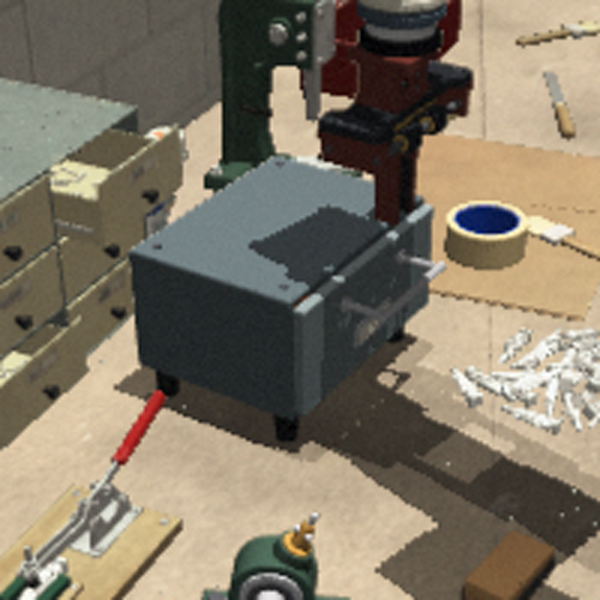

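View pics/wrist2.png

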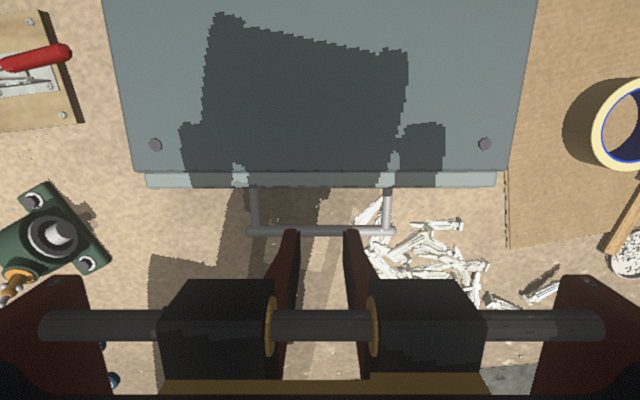

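Run:
```python
from h import *
m=manip.camera_model("wrist"); s=manip.read_state();p=s["eef_pos"]
a=onz(m,(246,231),140);b=onz(m,(396,231),140);print(a,b,(a+b)/2,np.linalg.norm(a-b),"yaw",np.arctan2(-(a-b)[0],(a-b)[1]))
a=onz(m,(146,187),167);b=onz(m,(497,187),167);print(a,b,(a+b)/2)
print(proj(m,p),proj(m,[p[0],p[1],140]))
```

```text
[ 583.61604287 -109.15182622  140.        ] [ 569.20166508 -236.22937718  140.        ] [ 576.40885398 -172.6906017   140.        ] 127.89244796512352 yaw -0.11294702023496556
[637.33609719 -52.46767843 167.        ] [ 608.75263759 -304.23353439  167.        ] [ 623.04436739 -178.35060641  167.        ]
[[321.68345148 246.55700299]] [[321.57015141 202.52853551]]
```

>>> {"method": "step_arm", "body": {"motion": [[[0,0,0.5],0,255],[[0,0,0.7],0,255],[[0,0,0.7],0,255],[[0,0,0.7],0,255],[[0,0,0.5],0,255]]}}

```text
t: 4.43
eef_pos: [602.5, -175.8, 126.7]
tool_rot: [-3.142, 0.0, -0.113]
contact_force: [-0.3, -0.0, -0.1]
width: 0.7
```

>>> {"method": "step_arm", "body": {"motion": [[[0,0,0],0,255],[[-0.2,0,0],0,255],[[-0.3,0,0],0,255],[[-0.3,0,0],0,255],[[-0.3,0,0],0,255]]}}

```text
t: 4.85
eef_pos: [571.0, -172.5, 128.7]
tool_rot: [3.141, -0.003, -0.113]
contact_force: [3.3, -1.6, 2.4]
width: 0.2
```

>>> {"method": "step_arm", "body": {"motion": [[[-0.4,0,0],0,255],[[-0.4,0,0],0,255],[[-0.4,0,0],0,255],[[-0.4,0,0],0,255],[[-0.4,0,0],0,255]]}}

```text
t: 5.27
eef_pos: [511.3, -165.8, 128.6]
tool_rot: [3.141, -0.004, -0.113]
contact_force: [3.2, -1.6, 2.6]
width: 0.8
```

>>> {"method": "step_arm", "body": {"motion": [[[-0.4,0,0],0,255],[[-0.4,0,0],0,255],[[-0.4,0,0],0,255],[[-0.3,0,0],0,255],[[-0.2,0,0],0,255]]}}

```text
t: 5.68
eef_pos: [459.7, -159.7, 127.9]
tool_rot: [3.141, -0.001, -0.113]
contact_force: [3.0, 0.0, 2.1]
width: 0.6
```

>>> {"method": "step_arm", "body": {"motion": [[[-0.15,0,0],0,255],[[-0.1,0,0],0,255],[[-0.1,0,0],0,255],[[0,0,0],0,255],[[0,0,0],0,255]]}}

```text
t: 6.1
eef_pos: [449.6, -158.3, 126.7]
tool_rot: [-3.141, 0.001, -0.113]
contact_force: [0.4, 0.5, -0.3]
width: 0.3
```

Run:
```python
from h import *
cv2.imwrite("pics/wrist3.png",manip.get_image("wrist"));i=manip.get_image("side");cv2.imwrite("pics/side3.png",cv2.resize(i[50:250,220:420],None,fx=3,fy=3,interpolation=cv2.INTER_CUBIC))
plan(603.2,-176.4,125,-0.112)
```

```text
t 6.2 pos [ 449.7 -158.3  126.6] rot [-3.1412e+00  1.6000e-03 -1.1270e-01] w 0.2 F [-0.3  0.3  0.3]
tool units total [5.153 0.025 0.043] turn units -0.01
units after turn [5.153 0.029 0.052]
```

View pics/side3.png

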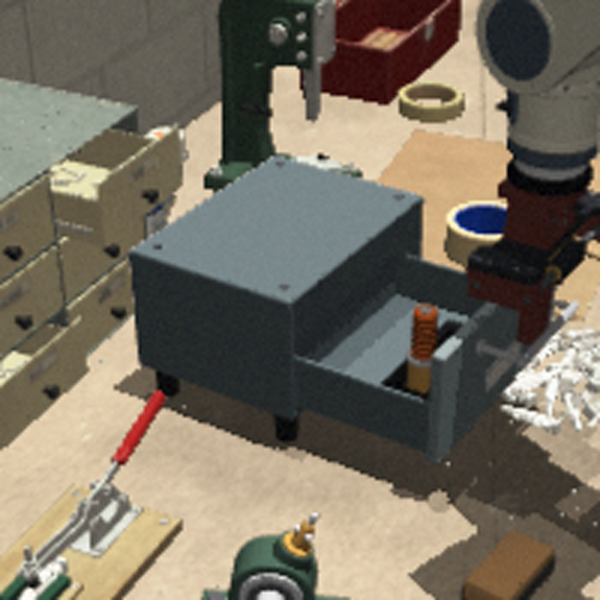

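View pics/wrist3.png

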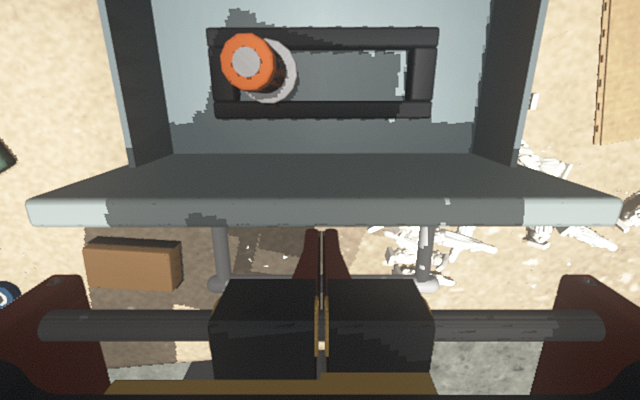

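Run:
```python
from h import *
m=manip.camera_model("wrist")
for q in ("coupler_grip","drawer_handle"):
    r=manip.cut_out("wrist",q); print(q,[(np.round(d["bbox"],1).tolist(),round(d["confidence"],2)) for d in r[:3]])
t=onz(m,(247,62),146);print("top",t)
a=onz(m,(29,224),167);b=onz(m,(620,224),167);print("panel outer",a,b,(a+b)/2,np.linalg.norm(a-b))
a=onz(m,(208,285),140);b=onz(m,(438,285),140);c=(a+b)/2;print("bar",c,np.linalg.norm(a-b))
print("rel bar",R.from_euler('z',0.1128).apply(t-c))
for n in("side","scene"):
    manip.get_image(n); r=manip.spot_in(n,"coupler_grip"); print(n,[(d["bbox"],d["confidence"]) for d in r[:2]], proj(manip.camera_model(n),t))
```

```text
coupler_grip [([258.1, 69.3, 80.3, 71.3], 0.66)]
drawer_handle [([325.3, 148.4, 599.2, 296.9], 0.95), ([9.2, 159.9, 16.0, 33.5], 0.21)]
top [ 550.09512811 -137.38305569  146.        ]
panel outer [494.96893984 -37.58256101 167.        ] [ 466.76501672 -288.16467772  167.        ] [ 480.86697828 -162.87361937  167.        ] 252.16434819081255
bar [ 432.84014374 -157.09239435  140.        ] 128.4545463807599
rel bar [114.2913064   32.78241404   6.        ]
side [([360.6, 165.1, 14.9, 29.1], 0.56)] [[361.39562124 152.90995076]]
scene [] [[362.03506019 173.12275425]]
```

>>> {"method": "step_arm", "body": {"motion": [[[0.25,0,0],0,255],[[0,0,-0.5],0,255],[[0,0,-0.9],0,255],[[0,0,-0.9],0,200],[[0,0,-0.9],0,100]]}}

```text
t: 6.92
eef_pos: [457.9, -159.3, 224.0]
tool_rot: [-3.141, 0.001, -0.113]
contact_force: [1.2, 0.6, -0.9]
width: 10.3
```

```bash
python3 -c "
from h import *
plan(550.1,-137.4,102,-0.112)"
```

```text
t 6.92 pos [ 457.9 -159.3  224. ] rot [-3.1414e+00  6.0000e-04 -1.1270e-01] w 10.3 F [ 1.2  0.6 -0.9]
tool units total [ 2.975 -1.072  4.065] turn units -0.01
units after turn [ 2.973 -1.07   4.067]
```

>>> {"method": "step_arm", "body": {"motion": [[[0.5,-0.2,0],0,0],[[0.6,-0.22,0],0,0],[[0.7,-0.25,0],0,0],[[0.7,-0.25,0],0,0],[[0.47,-0.15,0],0,0]]}}

```text
t: 7.33
eef_pos: [552.1, -137.1, 223.3]
tool_rot: [3.142, -0.002, -0.112]
contact_force: [0.9, -0.5, -0.2]
width: 43.8
```

>>> {"method": "step_arm", "body": {"motion": [[[0,0,0],0,0],[[0,0,0],0,0],[[0,0,0],0,0],[[0,0,0],0,0],[[0,0,0],0,0]]}}

```text
t: 7.75
eef_pos: [549.0, -137.7, 223.0]
tool_rot: [-3.142, 0.0, -0.113]
contact_force: [-0.5, 0.0, 0.1]
width: 77.1
```

Run:
```python
from h import *
cv2.imwrite("pics/wrist4.png",manip.get_image("wrist"))
plan(550.1,-137.4,102,-0.112)
m=manip.camera_model("wrist"); print(proj(m,[[550.1,-137.4,146],[550.1,-137.4,121]]))
```

```text
t 7.8 pos [ 549.1 -137.7  223.1] rot [-3.1416e+00  2.0000e-04 -1.1330e-01] w 80.3 F [-0.3  0.1  0.4]
tool units total [ 0.032 -0.013  4.036] turn units -0.019
units after turn [ 0.032 -0.013  4.036]
[[321.03038334 202.18107361]
 [321.03409241 193.17636147]]
```

View pics/wrist4.png

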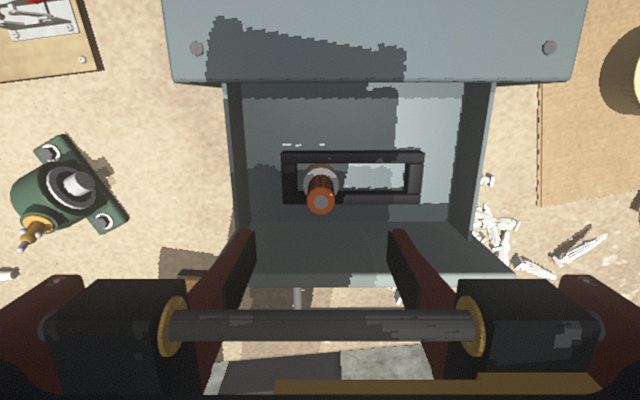

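>>> {"method": "step_arm", "body": {"motion": [[[0,0,0.6],0,0],[[0,0,0.9],0,0],[[0,0,0.9],0,0],[[0,0,0.9],0,0],[[0,0,0.74],0,0]]}}

```text
t: 8.22
eef_pos: [549.0, -137.5, 100.4]
tool_rot: [-3.141, 0.001, -0.113]
contact_force: [0.3, 0.1, -0.7]
width: 87.8
```

>>> {"method": "step_arm", "body": {"motion": [[[0,0,0],0,255],[[0,0,0],0,255],[[0,0,0],0,255],[[0,0,0],0,255],[[0,0,0],0,255]]}}

```text
t: 8.63
eef_pos: [550.8, -137.8, 103.5]
tool_rot: [3.141, -0.003, -0.113]
contact_force: [-0.4, -0.9, -0.4]
width: 58.0
```

>>> {"method": "step_arm", "body": {"motion": [[[0,0,0],0,255],[[0,0,0],0,255],[[0,0,0],0,255],[[0,0,0],0,255],[[0,0,0],0,255]]}}

```text
t: 9.05
eef_pos: [549.8, -137.5, 101.9]
tool_rot: [3.142, -0.0, -0.113]
contact_force: [0.1, -0.6, 0.3]
width: 24.6
```

>>> {"method": "step_arm", "body": {"motion": [[[0,0,0],0,255],[[0,0,0],0,255],[[0,0,-0.2],0,255],[[0,0,-0.6],0,255],[[0,0,-0.8],0,255]]}}

```text
t: 9.47
eef_pos: [548.2, -137.0, 148.7]
tool_rot: [-3.141, 0.004, -0.113]
contact_force: [0.2, -0.4, -1.6]
width: 23.7
```

Run:
```python
from h import *
cv2.imwrite("pics/wrist5.png",manip.get_image("wrist"))
plan(550.1,-137.4,102,-0.112)
```

```text
t 9.52 pos [ 551.4 -137.9  154.2] rot [ 3.1411 -0.0038 -0.1127] w 23.3 F [1.9 0.3 2.6]
tool units total [-0.053 -0.011  1.74 ] turn units -0.011
units after turn [-0.046 -0.011  1.74 ]
```

View pics/wrist5.png

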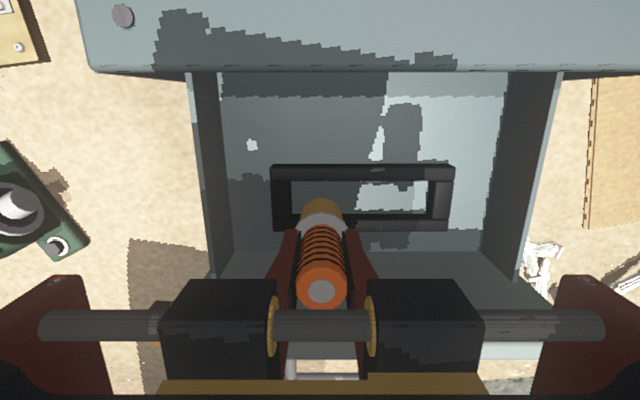

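>>> {"method": "step_arm", "body": {"motion": [[[0,0,-0.6],0,255],[[0,0,-0.6],0,255],[[0,0,-0.35],0,255],[[-0.4,0,0],0,255],[[-0.4,0,0],0,255]]}}

```text
t: 9.93
eef_pos: [526.4, -134.9, 197.0]
tool_rot: [3.141, -0.002, -0.113]
contact_force: [0.4, 0.1, -0.8]
width: 23.8
```

>>> {"method": "step_arm", "body": {"motion": [[[-0.3,0,0],0,255],[[-0.2,0,0],0,255],[[-0.15,0,0],0,255],[[-0.15,0,0],0,255],[[0,0,0],0,255]]}}

```text
t: 10.35
eef_pos: [503.7, -132.3, 196.8]
tool_rot: [-3.142, -0.005, -0.113]
contact_force: [5.3, 1.3, -3.2]
width: 24.0
```

Run:
```python
from h import *
cv2.imwrite("pics/wrist6.png",manip.get_image("wrist"));i=manip.get_image("side");cv2.imwrite("pics/side6.png",cv2.resize(i[50:250,270:470],None,fx=3,fy=3,interpolation=cv2.INTER_CUBIC))
plan(550.1,-137.4,102,-0.112)
```

```text
t 10.45 pos [ 503.8 -132.3  196.8] rot [ 3.1416 -0.0039 -0.113 ] w 23.5 F [ 4.5  1.  -2.5]
tool units total [ 1.54  -0.004  3.165] turn units -0.015
units after turn [ 1.553e+00 -3.000e-03  3.159e+00]
```

View pics/side6.png

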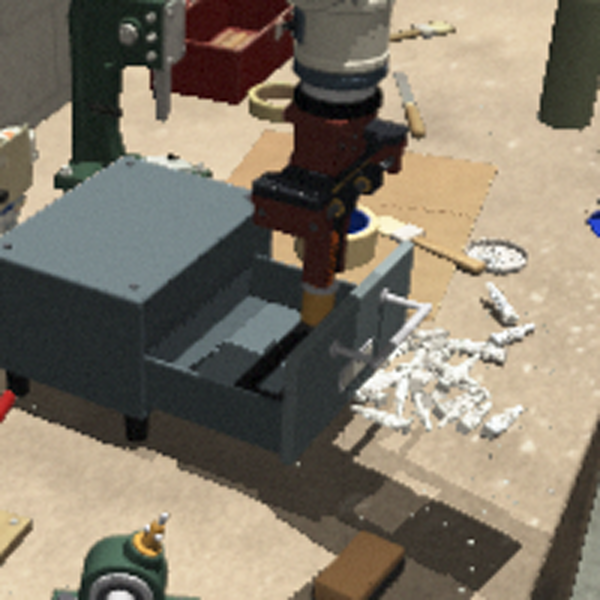

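View pics/wrist6.png

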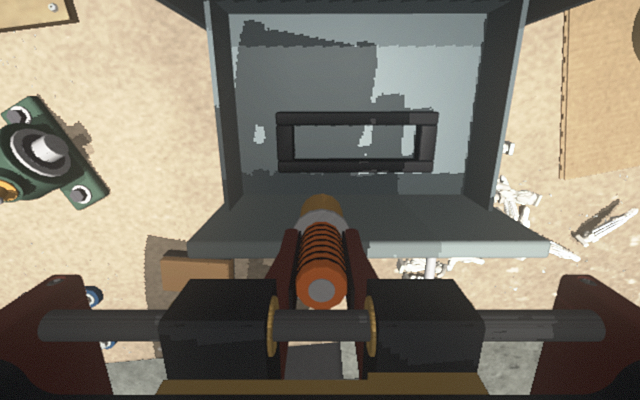

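>>> {"method": "step_arm", "body": {"motion": [[[-0.1,0,0],0,255],[[-0.1,0,0],0,255],[[-0.1,0,0],0,255],[[-0.1,0,0],0,255],[[0,0,0],0,255]]}}

```text
t: 10.87
eef_pos: [493.5, -131.2, 197.7]
tool_rot: [3.141, -0.008, -0.113]
contact_force: [8.2, 1.2, -0.7]
width: 23.8
```

Run:
```python
from h import *
cv2.imwrite("pics/wrist7.png",manip.get_image("wrist"))
plan(550.1,-137.4,102,-0.112)
```

```text
t 10.92 pos [ 493.5 -131.2  197.7] rot [ 3.1412 -0.0075 -0.1131] w 23.8 F [7.6 1.6 1. ]
tool units total [ 1.873 -0.009  3.203] turn units -0.015
units after turn [ 1.897 -0.006  3.189]
```

View pics/wrist7.png

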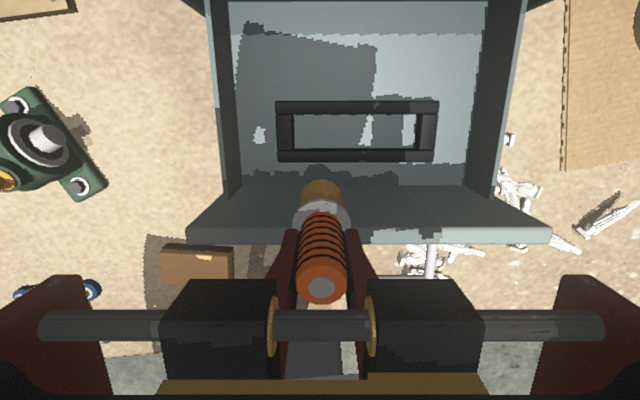

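```bash
cat >> h.py <<'E'
def cyl(m,s,th,rolly,dz,dx,k0,k1,r,n=48):
    """circle points of coupler: axis in tool frame: up=-z tool; leaning toward tool -x by th"""
    ax=np.array([-np.sin(th),rolly,-np.cos(th)]); ax/=np.linalg.norm(ax)
    g=np.array([dx,0,-19+dz]); u=np.array([np.cos(th),0,-np.sin(th)]); v=np.cross(ax,u)
    a=np.linspace(0,2*np.pi,n); P=[]
    for k in (k0,k1): P.append(g+ax*k+r*(np.outer(np.cos(a),u)+np.outer(np.sin(a),v)))
    Rt=R.from_euler('xyz',s["tool_rot"]); return [proj(m,Rt.apply(p)+s["eef_pos"]) for p in P]
def overlay(img,m,s,th,rolly=0,dz=0,dx=0):
    o=img.copy()
    for k0,k1,r,c in ((25,-25,12,(0,255,0)),(-25,-29,18,(255,0,255)),(-29,-65,15,(255,255,0))):
        for p in cyl(m,s,th,rolly,dz,dx,k0,k1,r): cv2.polylines(o,[np.round(p*16).astype(np.int32)],True,c,1,cv2.LINE_AA,4)
    return o
E
cat > ov.py <<'E'
import sys
from h import *
ths=[float(x) for x in sys.argv[2:5]]
s=manip.read_state();m=manip.camera_model("wrist");i=manip.get_image("wrist")
big=[]
for th in ths:
    o=overlay(i,m,s,np.radians(th)); big.append(cv2.resize(o[130:330,260:390],None,fx=2,fy=2.,interpolation=cv2.INTER_CUBIC))
cv2.imwrite(sys.argv[1],np.hstack(big))
E
python3 ov.py pics/ov1.png 6 11 16
```

```text
(no output)
```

View pics/ov1.png

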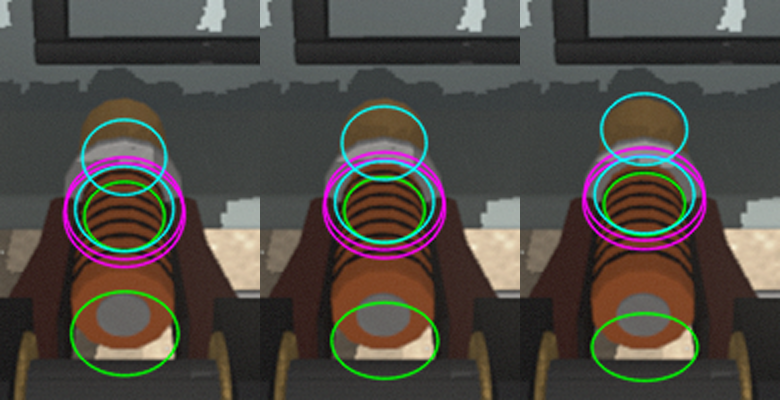

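```bash
cat > ov2.py <<'E'
import sys
from h import *
# usage file img th dx dz triples
s=manip.read_state();m=manip.camera_model("wrist");i=manip.get_image("wrist") if sys.argv[2]=="new" else cv2.imread(sys.argv[2])
if sys.argv[2]=="new": cv2.imwrite(sys.argv[1].replace(".png","_raw.png"),i)
big=[]
for a in sys.argv[3:]:
    th,dx,dz=map(float,a.split(","))
    o=overlay(i,m,s,np.radians(th),0,dz,dx); big.append(cv2.resize(o[130:330,260:390],None,fx=2,fy=2.,interpolation=cv2.INTER_CUBIC))
cv2.imwrite(sys.argv[1],np.hstack(big))
E
python3 ov2.py pics/ov2.png pics/wrist5.png 0,0,0 0,0,-10 0,5,0
python3 ov2.py pics/ov3.png pics/wrist7.png 8,8,0 10,8,0 12,8,0
```

```text
(no output)
```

View pics/ov2.png

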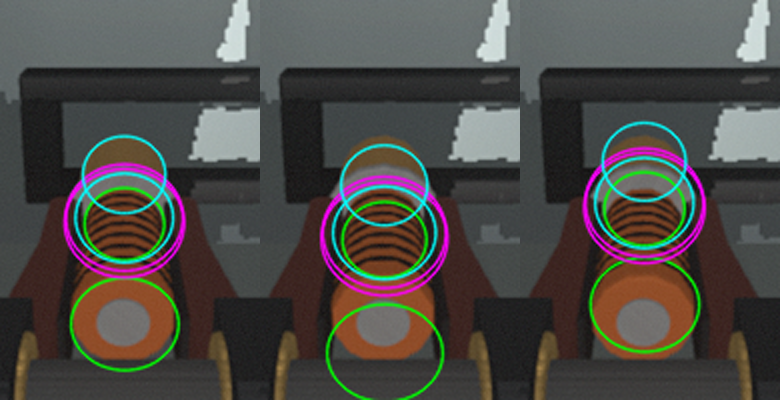

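View pics/ov3.png

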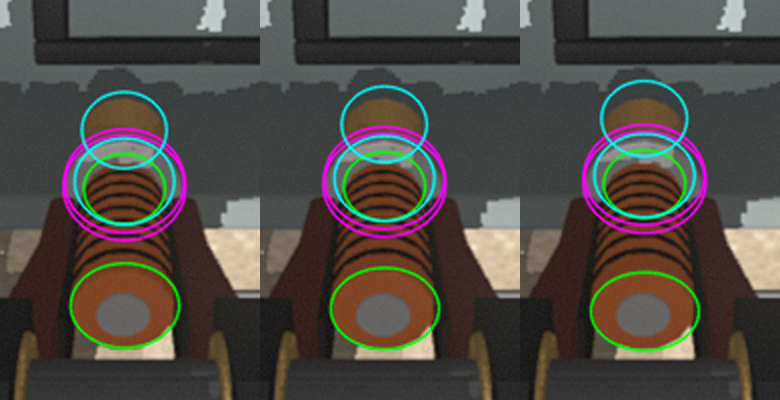

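>>> {"method": "step_arm", "body": {"motion": [[[-0.1,0,0],0,255],[[-0.1,0,0],0,255],[[-0.1,0,0],0,255],[[0,0,0],0,255],[[0,0,0],0,255]]}}

```text
t: 11.38
eef_pos: [483.2, -130.2, 197.3]
tool_rot: [3.141, -0.004, -0.113]
contact_force: [4.9, 0.0, 4.2]
width: 23.4
```

```bash
python3 ov2.py pics/ov4.png new 12,7,0 16,5,0 12,8,4;  python3 -c "
from h import *
plan(550.1,-137.4,102,-0.112)"
```

```text
t 11.43 pos [ 483.  -130.1  197.3] rot [ 3.1411 -0.0038 -0.1128] w 23.3 F [ 5.6 -0.7  3. ]
tool units total [ 2.238 -0.013  3.184] turn units -0.011
units after turn [ 2.25  -0.01   3.175]
```

View pics/ov4.png

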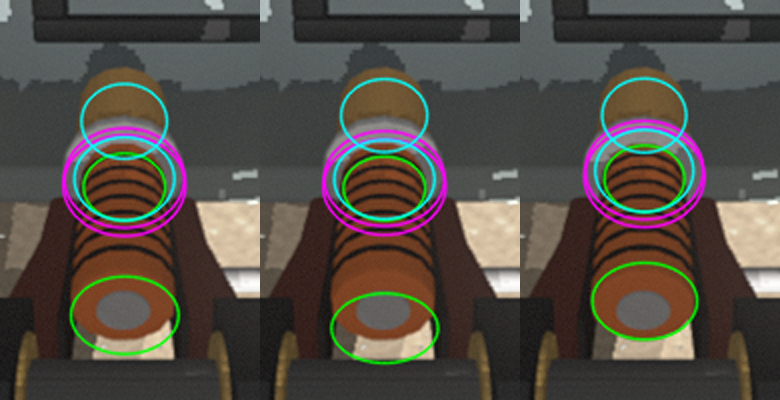

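View pics/ov4_raw.png

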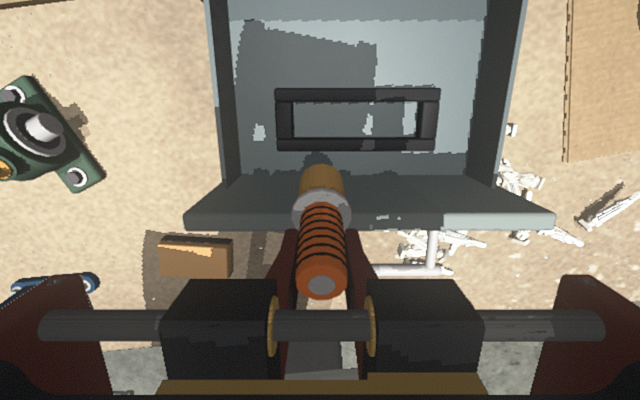

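```bash
cat > fit.py <<'E'
import sys
from h import *
from scipy.optimize import least_squares
# args: disc_row nose_row flange_row
d=list(map(float,sys.argv[1:4])); s=manip.read_state();m=manip.camera_model("wrist")
def pred(v):
    th,dx,dz=v
    t=cyl(m,s,th,0,dz,dx,25,-29,.01)[0][:,1].mean(); n=cyl(m,s,th,0,dz,dx,-29,-65,15)[1][:,1].min(); f=cyl(m,s,th,0,dz,dx,-25,-29,18)[1][:,1].min()
    return np.array([t,n,f])
r=least_squares(lambda v:np.r_[pred(v)-d, (v[1])*.02, v[2]*.05],[.2,3,0]); print(np.degrees(r.x[0]),r.x[1:],r.fun)
for dz in(-2,0,2,4): 
    q=least_squares(lambda v:pred([v[0],v[1],dz])-d,[.2,3]); print(dz,np.degrees(q.x[0]),q.x[1],np.round(q.fun,1))
E
python3 -c "
import cv2
i=cv2.imread('pics/ov4_raw.png');cv2.imwrite('pics/z4.png',cv2.resize(i[155:305,280:365],None,fx=4,fy=4,interpolation=cv2.INTER_CUBIC))"
```

```text
(no output)
```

View pics/z4.png

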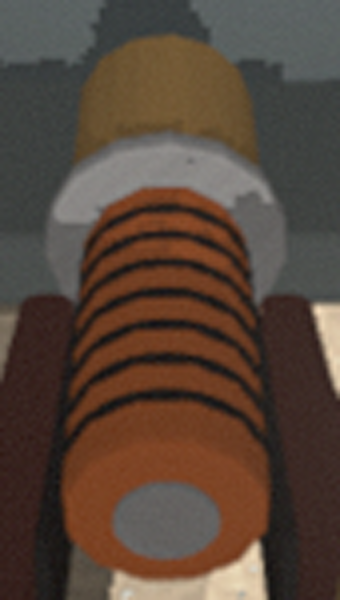

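```bash
python3 fit.py 285 164 187.5
```

```text
14.236725934109202 [10.39912893 -1.54849516] [-0.0088222  -0.01308234  0.02379743  0.20798258 -0.07742476]
-2 14.061544111507532 10.625654638071031 [ 0.   0.  -0.1]
0 14.83784809636803 9.625210546398009 [-0.1 -0.2  0.3]
2 15.618443289501599 8.626658278595551 [-0.3 -0.4  0.6]
4 16.403399737603653 7.630092984199898 [-0.4 -0.5  1. ]
```

Run:
```python
from h import *
s=manip.read_state();m=manip.camera_model("wrist")
Rt=R.from_euler('xyz',s["tool_rot"]);Rc=R.from_euler('xyz',m["attitude"])
off=Rt.inv().apply(m["xyz"]-s["eef_pos"]); rel=Rt.inv()*Rc; print(off,rel.as_euler('xyz'))
def cam(p,r):
    T=R.from_euler('xyz',r); return dict(camera_matrix=m["camera_matrix"],xyz=T.apply(off)+p,attitude=(T*rel).as_euler('xyz'))
c=cam([601.9,-176.1,218.1],[-3.1409,.0039,-.1137]); print(onz(c,(320,170),175),onz(c,(134,170),175),onz(c,(507,172),175), "panel back/top",onz(c,(320,172),167))
c=cam([551.4,-137.9,154.2],[3.1411,-.0038,-.1127]); print(onz(c,(320,72),175),onz(c,(320,69),175))
c=cam([549.1,-137.7,223.1],[3.1416,0,-.1133]); print(onz(c,(320,81),175))
plan(550,-137,175.5)
```

```text
[  82.65030767   -0.40569334 -161.13850673] [-3.04085049e-01  8.02287808e-05  1.57035404e+00]
[ 637.50635388 -179.00880512  175.        ] [651.84535544 -52.78716641 175.        ] [ 621.68112514 -305.90983065  175.        ] panel back/top [ 634.20985742 -178.59763004  167.        ]
[ 644.18832271 -147.51528932  175.        ] [ 645.37515939 -147.65036575  175.        ]
[ 641.81746168 -147.14185041  175.        ]
t 11.43 pos [ 483.  -130.1  197.3] rot [ 3.1411 -0.0038 -0.1128] w 23.3 F [ 5.6 -0.7  3. ]
tool units total [ 2.242 -0.025  0.734] turn units None
```

>>> {"method": "step_arm", "body": {"motion": [[[0.4,0,0],0,255],[[0.8,0,0],0,255],[[0.8,0,0.2],0,255],[[0.8,0,0.3],0,255],[[0.6,0,0.23],0,255]]}}

```text
t: 11.85
eef_pos: [583.5, -141.2, 172.9]
tool_rot: [-3.141, 0.003, -0.113]
contact_force: [-0.1, -0.3, -1.7]
width: 23.4
```

>>> {"method": "step_arm", "body": {"motion": [[[0.3,0,0],0,255],[[0.2,0,0],0,255],[[0.15,0,0],0,255],[[0.1,0,0],0,255],[[0.1,0,0],0,255]]}}

```text
t: 12.27
eef_pos: [607.5, -144.0, 174.7]
tool_rot: [-3.142, 0.001, -0.113]
contact_force: [-2.6, -0.2, -1.3]
width: 23.4
```

Run:
```python
from h import *
i=manip.get_image("wrist");cv2.imwrite("pics/wrist8.png",i); cv2.imwrite('pics/z8.png',cv2.resize(i[150:320,270:375],None,fx=3.5,fy=3.5,interpolation=cv2.INTER_CUBIC))
plan(550,-137,175.5)
```

```text
t 12.32 pos [ 607.6 -144.   174.7] rot [-3.1416e+00  9.0000e-04 -1.1280e-01] w 23.5 F [-1.6 -0.5 -1.4]
tool units total [-1.934 -0.017 -0.026] turn units None
```

View pics/z8.png

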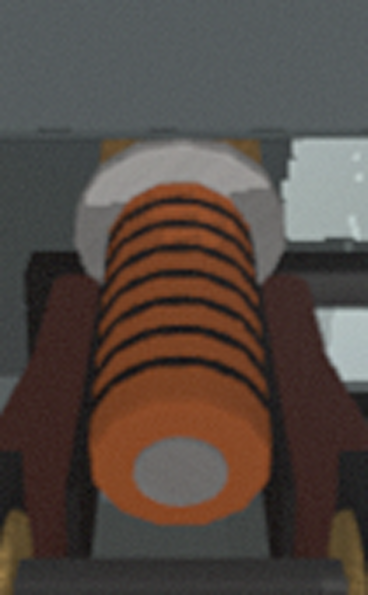

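View pics/wrist8.png

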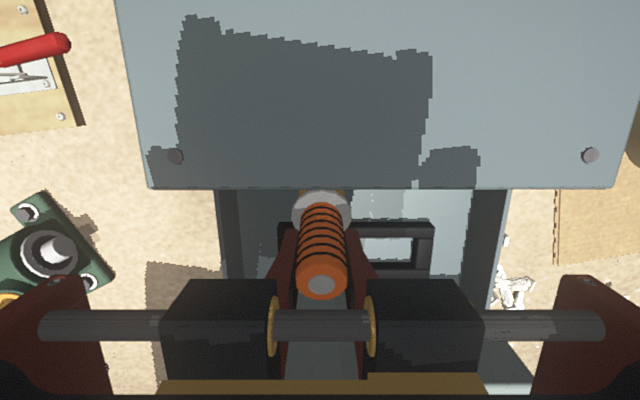

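>>> {"method": "step_arm", "body": {"motion": [[[0.12,0,0],0,255],[[0.12,0,0],0,255],[[0.12,0,0],0,255],[[0.12,0,0],0,255],[[0.0,0,0],0,255]]}}

```text
t: 12.73
eef_pos: [615.3, -144.8, 173.4]
tool_rot: [-3.141, 0.015, -0.113]
contact_force: [-20.9, 1.8, 8.3]
width: 23.4
```

Run:
```python
from h import *
i=manip.get_image("wrist");cv2.imwrite("pics/wrist9.png",i); cv2.imwrite('pics/z9.png',cv2.resize(i[150:320,270:375],None,fx=3.5,fy=3.5,interpolation=cv2.INTER_CUBIC))
plan(550,-137,175.5)
```

```text
t 12.78 pos [ 615.2 -144.8  173.3] rot [-3.1408  0.015  -0.1127] w 23.7 F [-20.5   2.    6.6]
tool units total [-2.19  -0.013 -0.04 ] turn units None
```

View pics/z9.png

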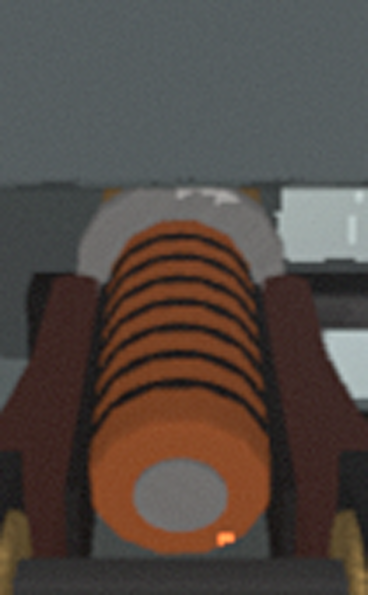

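```bash
cat > fit2.py <<'E'
import sys
from h import *
from scipy.optimize import least_squares
# args: disc_row, flange_row, orange_row [nose_row]
d=list(map(float,sys.argv[1:])); s=manip.read_state();m=manip.camera_model("wrist")
def pred(v):
    th,dx,dz=v
    f=lambda k,r:cyl(m,s,th,0,dz,dx,k,k,r)[0][:,1]
    o=[f(25,.01).mean(),f(-29,18).min(),f(-25,12).min()]
    if len(d)>3:o.append(f(-65,15).min())
    return np.array(o)
for dz in(-3,0,3): 
    q=least_squares(lambda v:pred([v[0],v[1],dz])-d,[.2,3]); print(dz,np.degrees(q.x[0]),q.x[1],np.round(q.fun,1))
E
python3 fit2.py 291.4 203.4 212.9
```

```text
-3 5.77832597015703 4.989405131523029 [-0.1 -1.5  1.5]
0 7.179011410484243 3.440026211899634 [-0.  -1.4  1.5]
3 8.62140899765884 1.8942699739021087 [-0.  -1.3  1.4]
```

>>> {"method": "step_arm", "body": {"motion": [[[0.1,0,0],0,255],[[0.1,0,0],0,255],[[0.1,0,0],0,255],[[0.05,0,0],0,255],[[0.0,0,0],0,255]]}}

```text
t: 13.2
eef_pos: [625.3, -145.9, 173.3]
tool_rot: [-3.141, 0.016, -0.113]
contact_force: [-22.6, 2.4, 9.1]
width: 23.5
```

Run:
```python
from h import *
i=manip.get_image("wrist");cv2.imwrite("pics/wrist10.png",i); cv2.imwrite('pics/z10.png',cv2.resize(i[150:320,270:375],None,fx=3.5,fy=3.5,interpolation=cv2.INTER_CUBIC))
plan(550,-137,175.5)
```

```text
t 13.25 pos [ 625.3 -145.9  173.3] rot [-3.1407  0.0157 -0.1127] w 23.7 F [-21.9   2.6   8.3]
tool units total [-2.529 -0.012 -0.035] turn units None
```

View pics/z10.png

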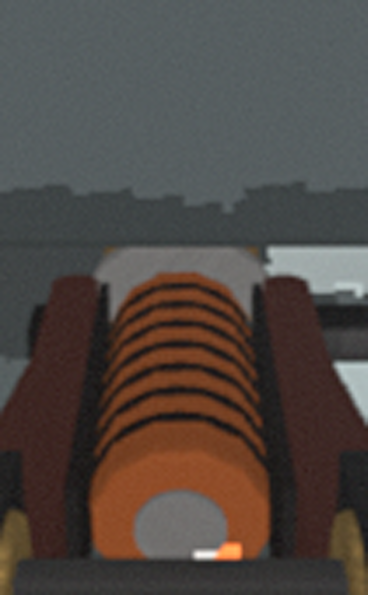

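```bash
python3 fit2.py 300.8 220.7 228.2
```

```text
-3 -1.1607252494678995 -2.745515462124934 [-0.1 -2.2  2.3]
0 0.027933488426462028 -4.457435203012932 [-0.1 -2.1  2.3]
3 1.2419377008381687 -6.166703059888833 [-0.1 -2.1  2.2]
```

```bash
python3 -c "
from h import *
plan(470,20,235)"
```

```text
t 13.25 pos [ 625.3 -145.9  173.3] rot [-3.1407  0.0157 -0.1127] w 23.7 F [-21.9   2.6   8.3]
tool units total [-5.798 -4.914 -1.963] turn units None
```

>>> {"method": "step_arm", "body": {"motion": [[[-0.5,0,0],0,255],[[-0.8,0,-0.2],0,255],[[-0.6,0,-0.6],0,255],[[-0.4,-0.2,-0.8],0,255],[[-0.4,-0.6,-0.6],0,255]]}}

```text
t: 13.67
eef_pos: [553.8, -115.1, 241.9]
tool_rot: [3.141, -0.001, -0.115]
contact_force: [0.7, -0.5, -0.8]
width: 23.8
```

>>> {"method": "step_arm", "body": {"motion": [[[-0.6,-0.8,0],0,255],[[-0.7,-0.8,0],0,255],[[-0.7,-0.8,0],0,255],[[-0.7,-0.8,0],0,255],[[-0.6,-0.7,0],0,255]]}}

```text
t: 14.08
eef_pos: [468.0, 14.6, 240.8]
tool_rot: [-3.141, -0.001, -0.113]
contact_force: [0.4, -0.5, -2.1]
width: 23.3
```

Run:
```python
from h import *
plan(470,20,46)
i=manip.get_image("wrist");cv2.imwrite("pics/wrist11.png",i)
plan(470,20,46)
```

```text
t 14.08 pos [468.   14.6 240.8] rot [-3.1414e+00 -5.0000e-04 -1.1300e-01] w 23.3 F [ 0.4 -0.5 -2.1]
tool units total [ 0.043 -0.183  6.494] turn units None
t 14.13 pos [465.1  17.2 240.4] rot [-3.1401e+00  2.7000e-03 -1.1230e-01] w 23.6 F [-2.8  1.5 -0.8]
tool units total [ 0.171 -0.101  6.479] turn units None
```

View pics/wrist11.png

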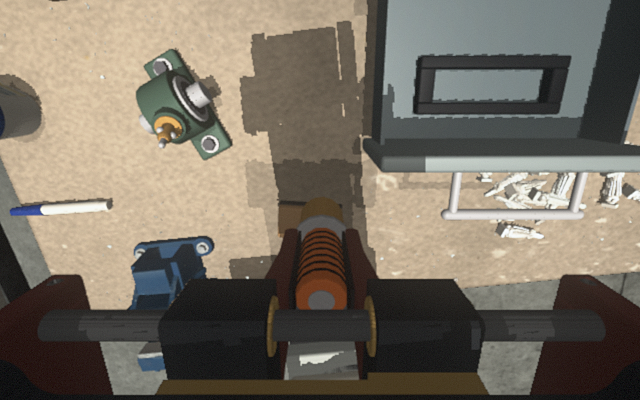

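```bash
cat >> h.py <<'E'
OFF=np.array([82.65,-0.406,-161.14]); 
def cam(p,r):
    T=R.from_euler('xyz',r); rel=R.from_euler('xyz',[-3.04085049e-01,8.02287808e-05,1.57035404])
    return dict(camera_matrix=np.array([[305.75285928,0,321.10048425],[0,305.75285928,194.14175798],[0,0,1]]),xyz=T.apply(OFF)+p,attitude=(T*rel).as_euler('xyz'))
E
python3 - <<'E'
from h import *
m=np.load("m1.npy",allow_pickle=True).item()
for p in [(185,172),(242,174),(240,204),(184,203)]: print("sand",onz(m,p,26))
c=manip.camera_model("wrist")
for p in [(279,202),(279,234)]: print(onz(c,p,26))
for p in [(147,251),(213,238)]: print("vise",onz(c,p,30))
E
```

```text
sand [427.26467715  72.2919227   26.        ]
sand [414.41787147 -14.97960685  26.        ]
sand [366.11584531  -2.57384887  26.        ]
sand [377.63297472  86.20306205  26.        ]
[425.01217202  77.39844739  26.        ]
[380.04286933  84.35289162  26.        ]
vise [376.75283568 265.17300507  30.        ]
vise [385.83082365 172.03790418  30.        ]
```

```bash
python3 -c "
from h import *
plan(472,62,52)"
```

```text
t 14.13 pos [465.1  17.2 240.4] rot [-3.1401e+00  2.7000e-03 -1.1230e-01] w 23.6 F [-2.8  1.5 -0.8]
tool units total [ 0.08  -1.5    6.281] turn units None
```

>>> {"method": "step_arm", "body": {"motion": [[[0,-0.5,0.2],0,255],[[0.1,-0.5,0.6],0,255],[[0,-0.5,0.8],0,255],[[0,0,0.9],0,255],[[0,0,0.9],0,255]]}}

```text
t: 14.55
eef_pos: [478.2, 58.6, 138.3]
tool_rot: [-3.141, -0.003, -0.111]
contact_force: [-0.2, 0.1, -1.4]
width: 23.7
```

>>> {"method": "step_arm", "body": {"motion": [[[0,0,0.9],0,255],[[0,0,0.8],0,255],[[0,0,0.6],0,255],[[0,0,0.4],0,255],[[0,0,0.13],0,255]]}}

```text
t: 14.97
eef_pos: [476.6, 57.7, 52.1]
tool_rot: [3.141, 0.002, -0.113]
contact_force: [0.1, -0.0, -1.5]
width: 23.7
```

>>> {"method": "step_arm", "body": {"motion": [[[0,0,0.1],0,255],[[0,0,0.05],0,255],[[0,0,0.05],0,255],[[0,0,0],0,255],[[0,0,0],0,255]]}}

```text
t: 15.38
eef_pos: [478.1, 57.9, 48.1]
tool_rot: [-3.141, -0.001, -0.113]
contact_force: [-0.2, 0.5, -0.9]
width: 23.5
```

Run:
```python
from h import *
i=manip.get_image("wrist");cv2.imwrite("pics/wrist12.png",i)
plan(470,62,46)
```

```text
t 15.43 pos [478.1  57.9  48.1] rot [-3.1413e+00 -1.2000e-03 -1.1270e-01] w 23.9 F [ 0.1  0.7 -2.3]
tool units total [-0.285 -0.105  0.069] turn units None
```

View pics/wrist12.png

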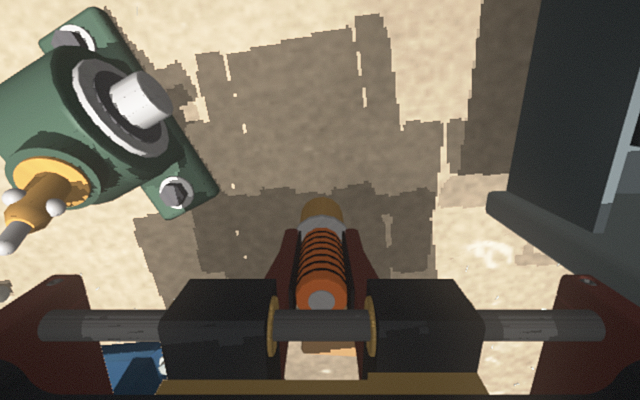

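>>> {"method": "step_arm", "body": {"motion": [[[0,0,0.06],0,255],[[0,0,0.06],0,255],[[0,0,0],0,255],[[0,0,0],0,255],[[0,0,0],0,255]]}}

```text
t: 15.85
eef_pos: [478.4, 57.9, 44.8]
tool_rot: [-3.141, -0.001, -0.113]
contact_force: [-1.1, -0.5, 10.3]
width: 23.8
```

```bash
python3 -c "
from h import *
plan(470,62,46)"
```

```text
t 15.85 pos [478.4  57.9  44.8] rot [-3.1413e+00 -1.4000e-03 -1.1270e-01] w 23.8 F [-1.1 -0.5 10.3]
tool units total [-0.293 -0.103 -0.041] turn units None
```

>>> {"method": "step_arm", "body": {"motion": [[[0,0,-0.08],0,200],[[0,0,0],0,130],[[0,0,0],0,130],[[0,0,0],0,130],[[0,0,0],0,130]]}}

```text
t: 16.27
eef_pos: [477.6, 57.9, 46.1]
tool_rot: [3.142, 0.0, -0.113]
contact_force: [-0.4, 0.5, -0.2]
width: 42.6
```

Run:
```python
from h import *
i=manip.get_image("wrist");cv2.imwrite("pics/wrist13.png",i)
cv2.imwrite('pics/z13.png',cv2.resize(i[150:320,250:395],None,fx=3.5,fy=3.5,interpolation=cv2.INTER_CUBIC))
plan(470,62,46)
```

```text
t 16.32 pos [477.6  57.9  46.2] rot [ 3.1416e+00  2.0000e-04 -1.1270e-01] w 42.9 F [ 0.4 -0.9  0. ]
tool units total [-0.268 -0.108  0.005] turn units None
```

View pics/z13.png

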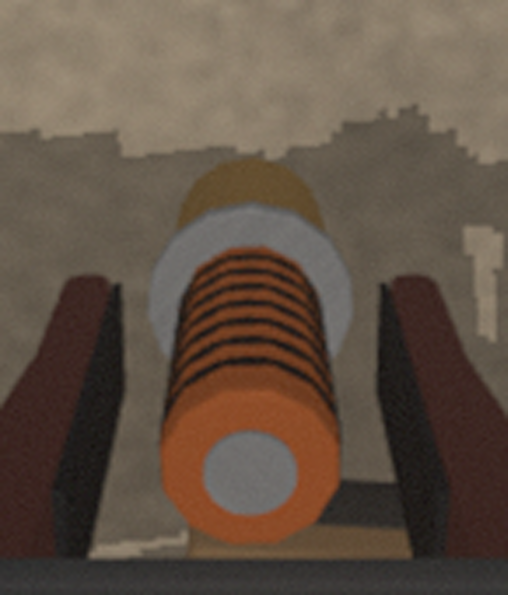

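```bash
python3 - <<'E'
from h import *
m=manip.camera_model("wrist");s=manip.read_state()
t=onz(m,(321.7,285.1),90); print(t,R.from_euler('xyz',s["tool_rot"]).inv().apply(t-s["eef_pos"]))
E
python3 fit2.py 285.1 208.9 219.7 194.5
```

```text
[481.18374214  57.56407911  90.        ] [  3.56021056  -0.08420211 -43.83786407]
-3 -1.9407653584959397 4.526011401811864 [ 0.6 -1.5 -0.3  1.2]
0 -1.1370712647475443 2.927228717833259 [ 0.5 -1.2 -0.1  0.9]
3 -0.33109099796540464 1.3307163803144682 [ 0.3 -0.9 -0.   0.6]
```

>>> {"method": "step_arm", "body": {"motion": [[[0.19,0,-0.13],0,130],[[0.19,0,-0.14],0,130],[[0,0,0],0,130],[[0,0,0],0,255],[[0,0,0],0,255]]}}

```text
t: 16.73
eef_pos: [489.1, 56.6, 54.5]
tool_rot: [-3.142, -0.0, -0.113]
contact_force: [-0.6, -0.3, 0.1]
width: 33.0
```

>>> {"method": "step_arm", "body": {"motion": [[[0,0,0],0,255],[[0,0,0],0,255],[[0,0,0],0,255],[[0,0,0],0,255],[[0,0,-0.2],0,255]]}}

```text
t: 17.15
eef_pos: [488.1, 56.5, 59.7]
tool_rot: [3.141, 0.002, -0.113]
contact_force: [-0.0, 0.1, -2.1]
width: 23.6
```

Run:
```python
from h import *
i=manip.get_image("wrist");cv2.imwrite("pics/wrist14.png",i)
cv2.imwrite('pics/z14.png',cv2.resize(i[150:320,250:395],None,fx=3.5,fy=3.5,interpolation=cv2.INTER_CUBIC))
plan(500,-131,210)
```

```text
t 17.2 pos [489.   56.6  61. ] rot [ 3.1416e+00  3.0000e-04 -1.1280e-01] w 23.2 F [ 1.1 -0.1 -0.9]
tool units total [ 1.068  6.173 -4.966] turn units None
```

View pics/z14.png

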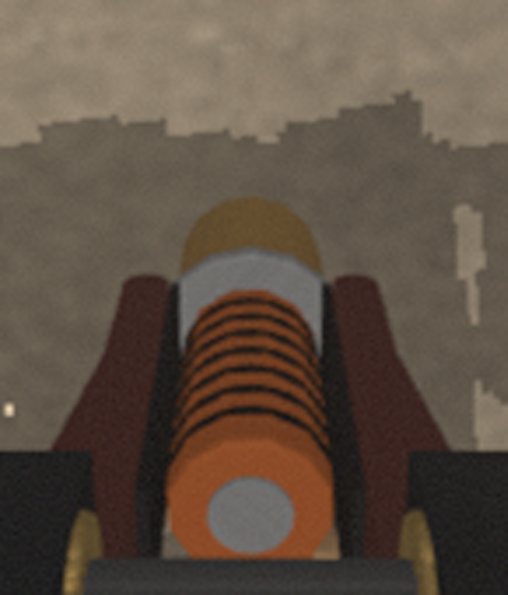

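```bash
python3 -c "
from h import *
plan(540,-150,240)"
```

```text
t 17.2 pos [489.   56.6  61. ] rot [ 3.1416e+00  3.0000e-04 -1.1280e-01] w 23.2 F [ 1.1 -0.1 -0.9]
tool units total [ 2.464  6.652 -5.966] turn units None
```

>>> {"method": "step_arm", "body": {"motion": [[[0,0,-0.8],0,255],[[0,0,-0.9],0,255],[[0,0,-0.9],0,255],[[0,0,-0.9],0,255],[[0,0.2,-0.9],0,255]]}}

```text
t: 17.62
eef_pos: [488.1, 51.1, 193.9]
tool_rot: [-3.141, -0.0, -0.112]
contact_force: [1.9, 0.2, -1.7]
width: 23.4
```

>>> {"method": "step_arm", "body": {"motion": [[[0.2,0.6,-0.8],0,255],[[0.3,0.9,-0.76],0,255],[[0.3,0.9,0],0,255],[[0.3,0.9,0],0,255],[[0.3,0.9,0],0,255]]}}

```text
t: 18.03
eef_pos: [516.0, -80.5, 240.1]
tool_rot: [3.142, -0.002, -0.112]
contact_force: [0.4, 0.3, -2.0]
width: 23.5
```

>>> {"method": "step_arm", "body": {"motion": [[[0.4,0.9,0],0,255],[[0.4,0.9,0],0,255],[[0.26,0.45,0],0,255],[[0,0,0.4],0,255],[[0,0,0.5],0,255]]}}

```text
t: 18.45
eef_pos: [540.5, -150.4, 212.3]
tool_rot: [-3.142, -0.002, -0.115]
contact_force: [0.0, -0.7, -0.2]
width: 23.4
```

Run:
```python
from h import *
i=manip.get_image("wrist");cv2.imwrite("pics/wrist15.png",i)
plan(513,-147,213)
```

```text
t 18.5 pos [ 538.  -149.1  208.5] rot [-3.1404  0.0042 -0.1136] w 23.3 F [-2.2  0.2 -5.3]
tool units total [-0.836  0.026 -0.145] turn units None
```

View pics/wrist15.png

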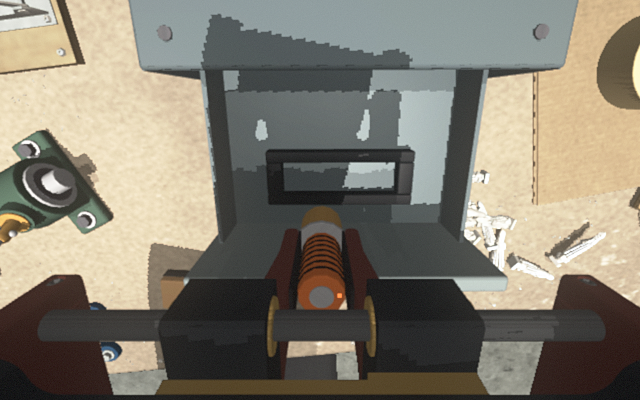

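>>> {"method": "step_arm", "body": {"motion": [[[-0.3,0,0],0,255],[[-0.4,0,0],0,255],[[-0.2,0,0],0,255],[[-0.15,0,0],0,255],[[-0.15,0,0],0,255]]}}

```text
t: 18.92
eef_pos: [505.8, -145.4, 213.6]
tool_rot: [-3.142, -0.006, -0.112]
contact_force: [6.2, 1.3, -0.2]
width: 23.6
```

>>> {"method": "step_arm", "body": {"motion": [[[-0.15,0,0],0,255],[[-0.15,0,0],0,255],[[-0.15,0,0],0,255],[[-0.15,0,0],0,255],[[0,0,0],0,255]]}}

```text
t: 19.33
eef_pos: [488.0, -143.6, 214.1]
tool_rot: [3.141, -0.006, -0.112]
contact_force: [5.2, 1.4, 1.3]
width: 23.5
```

Run:
```python
from h import *
i=manip.get_image("wrist");cv2.imwrite("pics/wrist16.png",i)
cv2.imwrite('pics/z16.png',cv2.resize(i[150:320,250:395],None,fx=3.5,fy=3.5,interpolation=cv2.INTER_CUBIC))
plan(469,-147,213)
```

```text
t 19.38 pos [ 488.1 -143.6  214.1] rot [ 3.1412 -0.0059 -0.1124] w 24.0 F [4.6 0.9 1.8]
tool units total [-0.621  0.183  0.032] turn units None
```

View pics/z16.png

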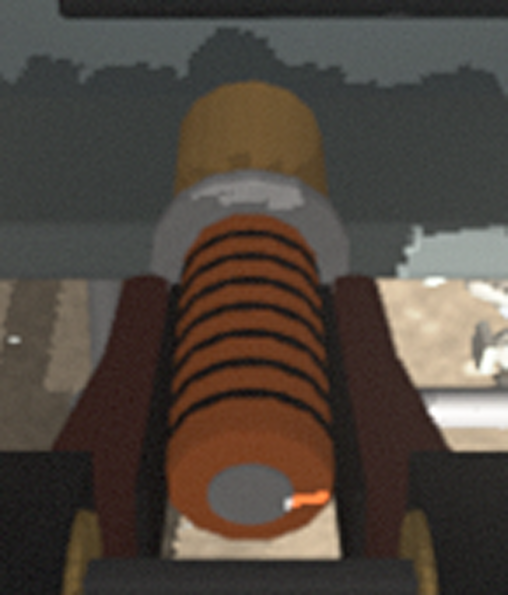

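```bash
sed -i 's/for dz in(-3,0,3)/for dz in(5,8,11)/' fit2.py; python3 fit2.py 291.1 198 210.6 172.9
```

```text
5 14.166012737683733 2.35183775624993 [ 0.5 -0.4 -0.7  0.6]
8 15.36051280227573 0.803247845203369 [ 0.3 -0.  -0.5  0.3]
11 16.5647795553218 -0.7393026330128617 [-0.   0.4 -0.3 -0. ]
```

>>> {"method": "step_arm", "body": {"motion": [[[-0.12,0,0],0,255],[[-0.12,0,0],0,255],[[-0.12,0,0],0,255],[[-0.12,0,0],0,255],[[-0.07,0,0],0,255]]}}

```text
t: 19.8
eef_pos: [471.4, -141.9, 213.2]
tool_rot: [3.141, -0.005, -0.112]
contact_force: [6.0, -1.2, -2.4]
width: 23.6
```

Run:
```python
from h import *
i=manip.get_image("wrist");cv2.imwrite("pics/wrist17.png",i)
cv2.imwrite('pics/z17.png',cv2.resize(i[150:320,250:395],None,fx=3.5,fy=3.5,interpolation=cv2.INTER_CUBIC))
plan(469,-147,213)
```

```text
t 19.85 pos [ 471.1 -141.8  213.3] rot [ 3.1411 -0.0044 -0.1123] w 23.4 F [ 4.6  0.4 -0.4]
tool units total [-0.049  0.178  0.01 ] turn units None
```

View pics/z17.png

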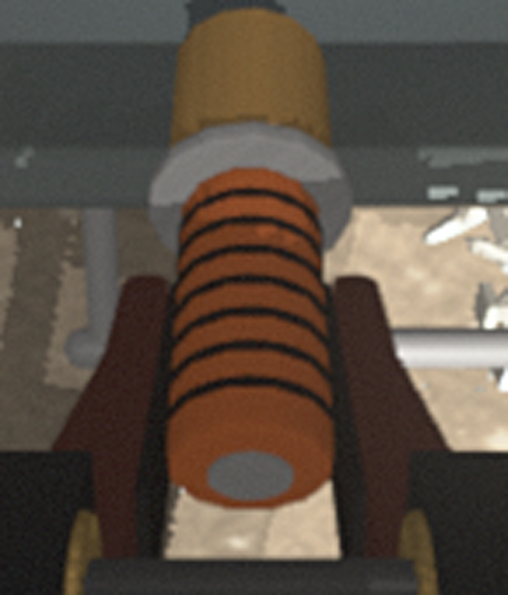

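```bash
python3 fit2.py 285.9 184.5 197.7 152.7
```

```text
5 23.6431952395565 8.150621542911438 [ 0.6 -0.3 -0.8  0.5]
8 25.08940778361505 6.733445381192792 [ 0.2  0.2 -0.6  0.2]
11 26.546868685135824 5.327574023500121 [-0.3  0.7 -0.3 -0.2]
```

>>> {"method": "step_arm", "body": {"motion": [[[0.4,0,-0.2],0,255],[[0,0,-0.6],0,255],[[0,0,-0.8],0,255],[[-0.2,-0.5,-0.4],0,255],[[-0.3,-0.9,0],0,255]]}}

```text
t: 20.27
eef_pos: [473.0, -101.0, 275.3]
tool_rot: [3.14, -0.005, -0.115]
contact_force: [1.0, 0.3, -1.2]
width: 23.9
```

>>> {"method": "step_arm", "body": {"motion": [[[0,-0.9,0],0,255],[[0,-0.9,0],0,255],[[0,-0.9,0],0,255],[[0,-0.8,0],-0.7,255],[[0,-0.6,0],-1,255]]}}

```text
t: 20.68
eef_pos: [483.7, 24.4, 272.5]
tool_rot: [-3.141, 0.001, 0.009]
contact_force: [1.1, 0.2, -1.2]
width: 23.7
```

>>> {"method": "step_arm", "body": {"motion": [[[0,-0.5,0],-1,255],[[0,-0.4,0],-1,255],[[0,-0.4,0],-1,255],[[0,-0.3,0],-1,255],[[0,0,0],-1,255]]}}

```text
t: 21.1
eef_pos: [478.6, 71.5, 272.3]
tool_rot: [-3.141, 0.001, 0.36]
contact_force: [0.3, 0.2, -1.8]
width: 23.2
```

```bash
python3 -c "
from h import *
plan(455,136,265,0.36)"
```

```text
t 21.1 pos [478.6  71.5 272.3] rot [-3.141e+00  1.100e-03  3.604e-01] w 23.2 F [ 0.3  0.2 -1.8]
tool units total [ 0.022 -2.288  0.245] turn units 0.006
units after turn [ 0.021 -2.288  0.244]
```

>>> {"method": "step_arm", "body": {"motion": [[[0,-0.6,0],0,255],[[0,-0.8,0],0,255],[[0,-0.6,0],0,255],[[0,-0.29,0],0,255],[[0,0,0],0,255]]}}

```text
t: 21.52
eef_pos: [454.9, 135.6, 272.3]
tool_rot: [-3.141, 0.001, 0.358]
contact_force: [0.2, -0.4, -1.2]
width: 23.3
```

>>> {"method": "step_arm", "body": {"motion": [[[0,0,0],0,255],[[0,0,0],0,255],[[0,0,0],0,255],[[0,0,0],0,255],[[0,0,0],0,255]]}}

```text
t: 21.93
eef_pos: [456.2, 133.8, 272.1]
tool_rot: [3.142, 0.0, 0.354]
contact_force: [-0.7, 1.1, -1.0]
width: 23.6
```

Run:
```python
from h import *
plan(455,136,265,0.36)
m=manip.camera_model("wrist");i=manip.get_image("wrist");cv2.imwrite("pics/wrist18.png",i);np.save("m18.npy",m,allow_pickle=True)
cv2.imwrite('pics/z18.png',cv2.resize(i[30:170,250:420],None,fx=4,fy=4,interpolation=cv2.INTER_CUBIC))
for q in ("nipple","bearing_block"):
    r=manip.spot_in("wrist",q); print(q,[(np.round(d["bbox"],1).tolist(),round(d["confidence"],2)) for d in r[:3]])
```

```text
t 21.93 pos [456.2 133.8 272.1] rot [3.1416e+00 1.0000e-04 3.5400e-01] w 23.6 F [-0.7  1.1 -1. ]
tool units total [-0.013 -0.082  0.238] turn units -0.086
units after turn [-0.013 -0.082  0.238]
nipple [([325.1, 93.5, 30.0, 38.5], 0.97)]
bearing_block [([326.5, 73.8, 71.0, 111.2], 0.89)]
```

View pics/wrist18.png

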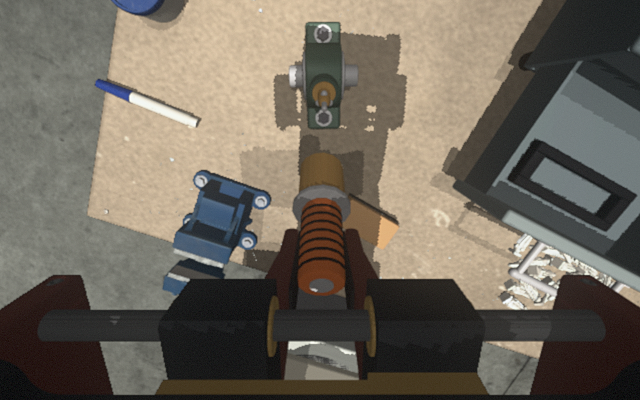

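View pics/z18.png

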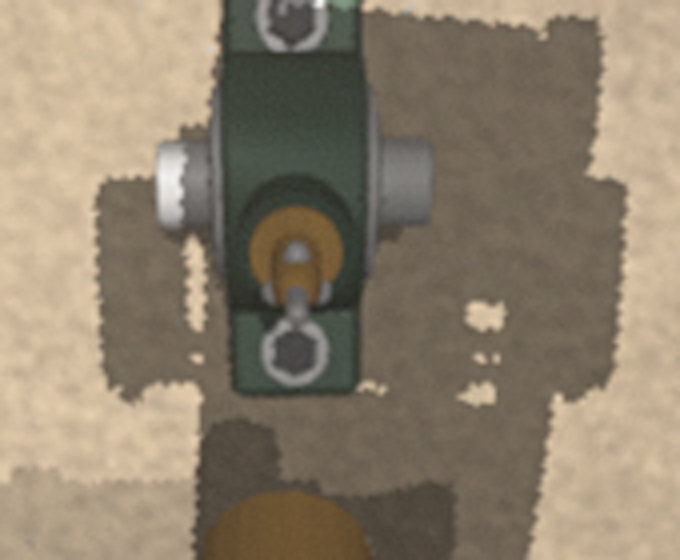

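Run:
```python
from h import *
m=np.load("m18.npy",allow_pickle=True).item()
f=lambda p:np.array(p)/4+[250,30]
a=onz(m,f((290.5,15)),20);b=onz(m,f((295.5,352)),20); print("bolts",a,b,"yaw",np.arctan2(*(a-b)[[1,0]]),np.linalg.norm(a-b),(a+b)/2)
a2=onz(m,f((292,0)),14);b2=onz(m,f((296.5,392)),14);print(a2,b2,np.arctan2(*(a2-b2)[[1,0]]))
l=onz(m,f((233,392)),14);r=onz(m,f((360,392)),14);print("end edge",l,r,np.linalg.norm(l-r),np.arctan2(-(l-r)[0],(l-r)[1]))
# stubs: ends z? axis height
for z in(42,46): 
  p=onz(m,f((172,185)),z);q=onz(m,f((420,182)),z);print("stub",z,p,q,np.linalg.norm(p-q),(p+q)/2,np.arctan2(-(p-q)[0],(p-q)[1]))
psi=.354
u=np.array([-np.sin(.4363)*np.cos(psi),-np.sin(.4363)*np.sin(psi),np.cos(.4363)])
p=onz(m,f((296.7,278)),88+17*u[2]);print("balls->origin",p-17*u)
print("disc as origin",onz(m,f((296.5,248)),88))
for o in (p-17*u,): print((proj(m,[o,o+17*u,o+26.5*u,o+38.5*u])-[250,30])*4)
S=manip.camera_model("side");C=manip.camera_model("scene");o=p-17*u
print("side",(proj(S,[o,o+26.5*u,o+38.5*u])-[200,80])*2.06,"scene",(proj(C,[o,o+26.5*u,o+38.5*u])-[200,80])*2.06)
```

```text
bolts [604.51850282 187.04296831  20.        ] [511.71404625 150.78082823  20.        ] yaw 0.3724956636026536 99.63739239651264 [558.11627454 168.91189827  20.        ]
[609.59580375 188.40696104  14.        ] [499.25262945 145.71352916  14.        ] 0.36917558252732174
end edge [491.8362603  165.75067824  14.        ] [506.66917443 125.675905    14.        ] 42.7317538968384 0.3544951011092765
stub 42 [545.55947744 203.05098777  42.        ] [572.08762152 133.80169993  42.        ] 74.1566335195203 [558.82354948 168.42634385  42.        ] 0.3658372183788274
stub 46 [545.43917104 202.64095829  46.        ] [571.69611579 134.09961144  46.        ] 73.3985243328821 [558.56764341 168.37028487  46.        ] 0.3658372183788271
balls->origin [540.38064577 161.91726442  88.        ]
disc as origin [540.80632619 161.9989202   88.        ]
[[296.22954722 249.6822751 ]
 [296.7        278.        ]
 [296.97958902 294.82915968]
 [297.35148141 317.21428891]]
side [[243.41656681 310.99152307]
 [252.61090966 296.18671712]
 [256.85778749 289.34835975]] scene [[242.18486005 300.89917284]
 [250.49157796 285.69009216]
 [254.31719527 278.68562625]]
```

```bash
python3 -c "
import cv2
i=cv2.imread('pics/wrist18.png');cv2.imwrite('pics/z18b.png',cv2.resize(i[140:310,250:395],None,fx=3.5,fy=3.5,interpolation=cv2.INTER_CUBIC))"
```

```text
(no output)
```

View pics/z18b.png

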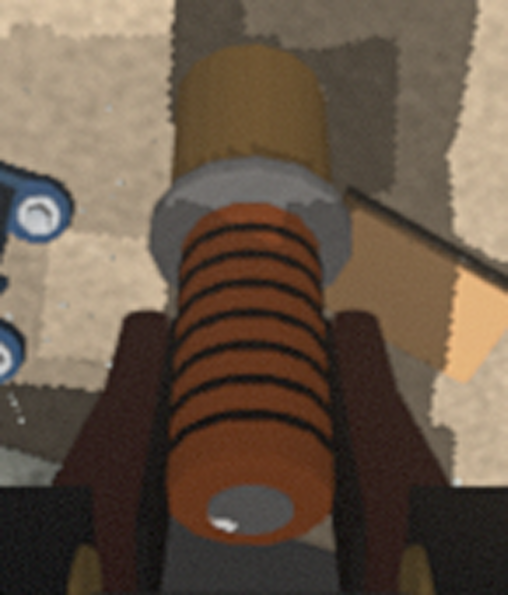

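```bash
cat >> h.py <<'E'
O=np.array([540.5,162.0,88.0]);PSI=.366;U=np.array([-np.sin(.4363)*np.cos(PSI),-np.sin(.4363)*np.sin(PSI),np.cos(.4363)])
MT=np.array([34.3,0,48.3])
def tgt(h): return O+h*U-R.from_euler('xyz',[np.pi,0,PSI]).apply(MT)
E
python3 -c "
from h import *
for h in(52,40,0): print(h,tgt(h))
plan(*tgt(52),PSI)
print('U in tool units per mm',R.from_euler('xyz',[np.pi,0,PSI]).inv().apply(-U)/30)"
```

```text
52 [487.95264747 141.86025427 183.42871502]
40 [492.68783983 143.67510441 172.55285771]
0 [508.47181437 149.72460488 136.3       ]
t 22.08 pos [456.1 134.1 272.2] rot [3.1416 0.     0.3544] w 23.4 F [ 1.  -0.4 -1.1]
tool units total [1.085 0.125 2.958] turn units -0.166
units after turn [1.083 0.138 2.958]
U in tool units per mm [ 1.40862992e-02 -4.33616984e-18  3.02107148e-02]
```

>>> {"method": "step_arm", "body": {"motion": [[[0.1,0.14,0.3],-0.17,255],[[0.26,0,0.7],0,255],[[0.27,0,0.8],0,255],[[0.27,0,0.7],0,255],[[0.18,0,0.46],0,255]]}}

```text
t: 22.5
eef_pos: [487.6, 141.7, 180.8]
tool_rot: [-3.141, 0.002, 0.367]
contact_force: [-0.2, 0.7, -2.0]
width: 23.8
```

>>> {"method": "step_arm", "body": {"motion": [[[0,0,0],0,255],[[0,0,0],0,255],[[0,0,0],0,255],[[0,0,0],0,255],[[0,0,0],0,255]]}}

```text
t: 22.92
eef_pos: [488.2, 142.1, 184.4]
tool_rot: [3.141, -0.002, 0.367]
contact_force: [0.6, 0.4, -2.7]
width: 23.4
```

```bash
cat > look.py <<'E'
import sys
from h import *
n=sys.argv[1]
plan(*tgt(float(sys.argv[2])),PSI); s=manip.read_state()
mth=R.from_euler('xyz',s["tool_rot"]).apply(MT)+s["eef_pos"]; d=mth-O; print("mouth rel: along",d@U,"perp",np.round(R.from_euler('z',-PSI).apply(d-(d@U)*U),1))
W=manip.get_image("wrist")[60:260,220:420];S=manip.get_image("side");C=manip.get_image("scene")
p=proj(manip.camera_model("side"),O+40*U)[0].astype(int);q=proj(manip.camera_model("scene"),O+40*U)[0].astype(int)
z=lambda i,c,h,f:cv2.resize(i[c[1]-h:c[1]+h,c[0]-h:c[0]+h],(400,400),interpolation=cv2.INTER_CUBIC)
cv2.imwrite(f"pics/{n}_w.png",cv2.resize(W,None,fx=2.5,fy=2.5,interpolation=cv2.INTER_CUBIC))
cv2.imwrite(f"pics/{n}.png",np.hstack([z(S,p,45,0),z(C,q,45,0)]))
E
python3 look.py l1 40
```

```text
t 22.92 pos [488.2 142.1 184.4] rot [ 3.1414e+00 -1.9000e-03  3.6690e-01] w 23.4 F [ 0.6  0.4 -2.7]
tool units total [0.159 0.005 0.396] turn units 0.013
units after turn [0.16  0.005 0.396]
mouth rel: along 52.80299698467517 perp [0.7 0.2 0.3]
```

View pics/l1.png

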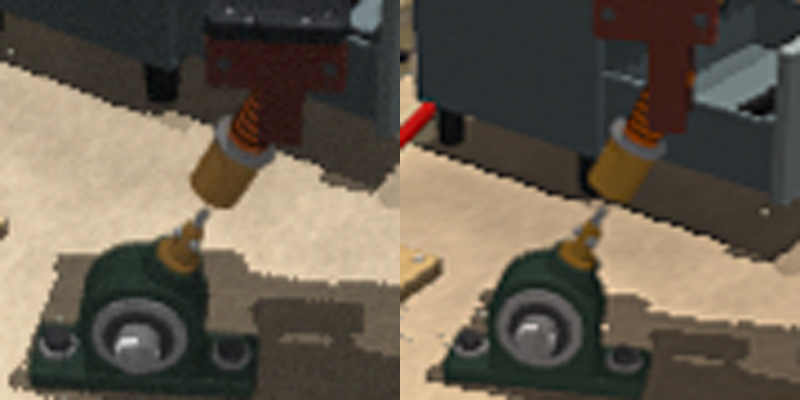

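View pics/l1_w.png

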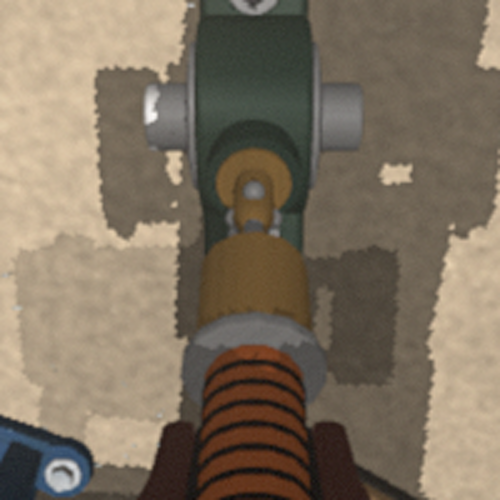

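Run:
```python
from h import *
s=manip.read_state();out=[]
for n in("side","scene"):
    m=manip.camera_model(n);i=manip.get_image(n);p=proj(m,O+45*U)[0].astype(int)
    big=cv2.resize(i[p[1]-40:p[1]+40,p[0]-33:p[0]+33],None,fx=6,fy=6,interpolation=cv2.INTER_CUBIC)
    m2=dict(m);K=m["camera_matrix"].copy();K[:2]*=6;K[0,2]-=(p[0]-33)*6-2.5;K[1,2]-=(p[1]-40)*6-2.5;m2["camera_matrix"]=K
    o=overlay(big,m2,s,np.radians(25),0,8.5,6.5)
    q=np.round(proj(m2,[O,O+38.5*U])).astype(int); cv2.line(o,tuple(map(int,q[0])),tuple(map(int,q[1])),(0,0,255),1)
    out.append(o)
cv2.imwrite("pics/ov5.png",np.hstack(out))
```

```text
(no output)
```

View pics/ov5.png

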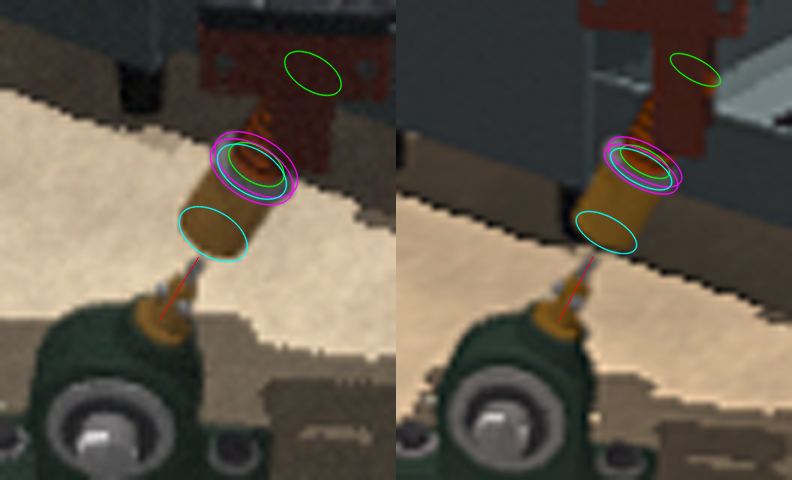

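>>> {"method": "step_arm", "body": {"motion": [[[0.06,0,0.14],0,255],[[0.06,0,0.14],0,255],[[0.06,0,0.14],0,255],[[0.06,0,0.14],0,255],[[0.06,0,0.14],0,255]]}}

```text
t: 23.58
eef_pos: [496.2, 145.3, 161.7]
tool_rot: [-3.142, 0.0, 0.367]
contact_force: [0.5, 0.2, -2.0]
width: 23.6
```

```bash
python3 look.py l2 15
```

```text
t 23.58 pos [496.2 145.3 161.7] rot [-3.1415e+00  5.0000e-04  3.6690e-01] w 23.6 F [ 0.5  0.2 -2. ]
tool units total [0.223 0.01  0.393] turn units 0.012
units after turn [0.223 0.009 0.393]
mouth rel: along 28.505540662156065 perp [-1.   0.3 -0.5]
```

View pics/l2.png

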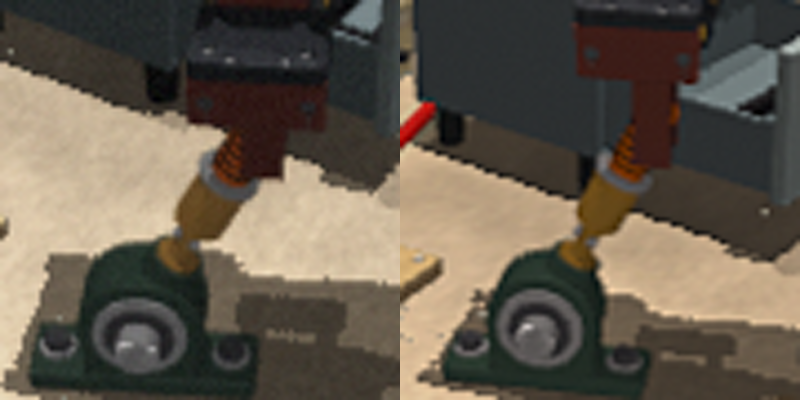

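View pics/l2_w.png

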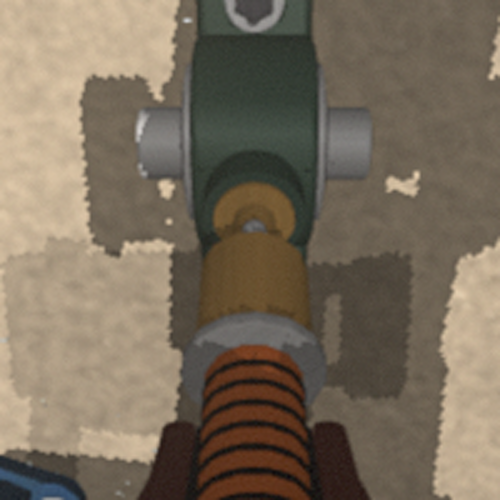

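>>> {"method": "step_arm", "body": {"motion": [[[0.05,0,0.08],0,255],[[0.05,0,0.08],0,255],[[0.04,0,0.08],0,255],[[0.04,0,0.08],0,255],[[0.04,0,0.08],0,255]]}}

```text
t: 24.15
eef_pos: [502.3, 147.6, 150.2]
tool_rot: [3.142, 0.0, 0.367]
contact_force: [-1.9, -1.2, 1.9]
width: 23.7
```

```bash
python3 look.py l3 5
```

```text
t 24.15 pos [502.3 147.6 150.2] rot [3.1416e+00 3.0000e-04 3.6690e-01] w 23.7 F [-1.9 -1.2  1.9]
tool units total [0.146 0.008 0.311] turn units 0.013
units after turn [0.146 0.008 0.311]
mouth rel: along 15.307693119806466 perp [-0.   0.3 -0. ]
```

View pics/l3.png

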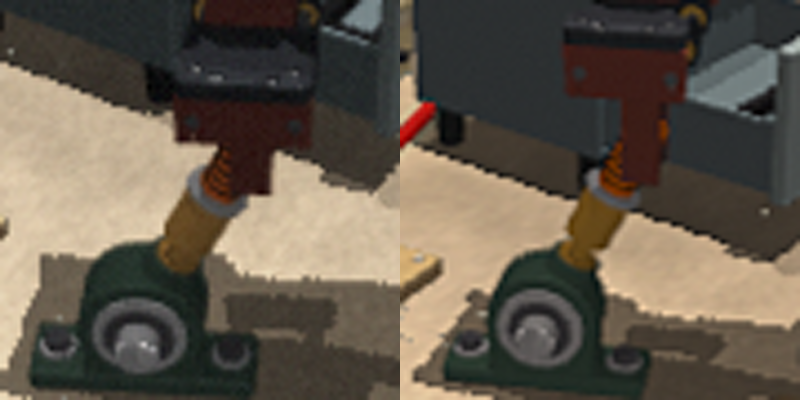

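View pics/l3_w.png

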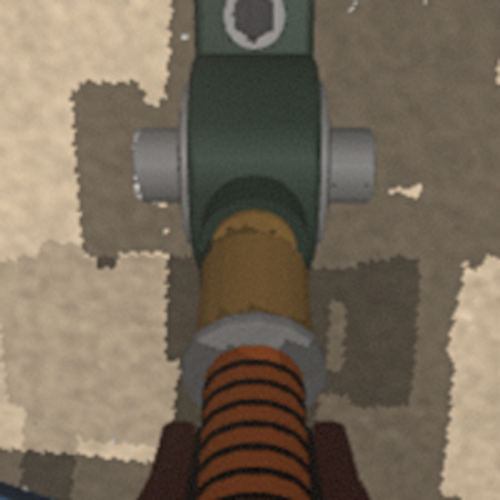

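>>> {"method": "step_arm", "body": {"motion": [[[0.03,0,0.06],0,255],[[0.03,0,0.06],0,255],[[0.03,0,0.06],0,255],[[0.03,0,0.06],0,255],[[0.03,0,0.06],0,255]]}}

```text
t: 24.72
eef_pos: [506.0, 149.1, 141.1]
tool_rot: [-3.142, 0.001, 0.367]
contact_force: [-3.0, -1.7, 3.0]
width: 23.7
```

```bash
python3 look.py l4 0; python3 -c "
from h import *
F=manip.read_state()['contact_force'];print(F@U,F)"
```

```text
t 24.72 pos [506.  149.1 141.1] rot [-3.1415e+00  1.1000e-03  3.6680e-01] w 23.7 F [-3.  -1.7  3. ]
tool units total [0.085 0.009 0.161] turn units 0.012
units after turn [0.085 0.009 0.161]
mouth rel: along 5.441198416567746 perp [-0.3  0.3 -0.1]
-0.4706394145505068 [-2.24183473 -0.50611257 -1.57980282]
```

View pics/l4_w.png

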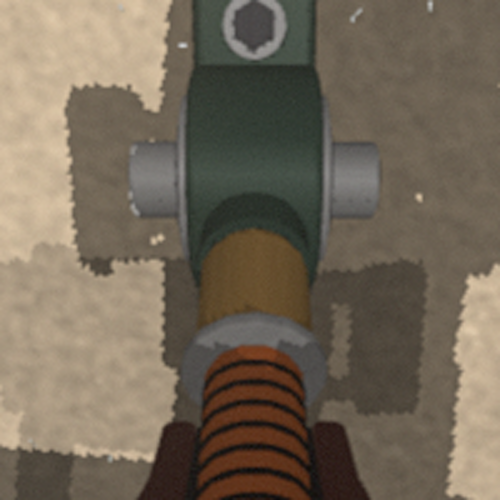

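>>> {"method": "step_arm", "body": {"motion": [[[0.02,0,0.04],0,255],[[0.02,0,0.04],0,255],[[0.02,0,0.04],0,255],[[0.02,0,0.04],0,255],[[0,0,0],0,255]]}}

```text
t: 25.28
eef_pos: [508.6, 150.1, 136.7]
tool_rot: [-3.142, 0.001, 0.367]
contact_force: [-4.8, -2.2, 4.9]
width: 23.7
```

```bash
python3 look.py l5 0; python3 -c "
from h import *
F=manip.read_state()['contact_force'];print(F@U,F)"
```

```text
t 25.28 pos [508.6 150.1 136.7] rot [-3.1415e+00  6.0000e-04  3.6690e-01] w 23.7 F [-4.8 -2.2  4.9]
tool units total [-0.008  0.01   0.012] turn units 0.013
units after turn [-0.008  0.01   0.012]
mouth rel: along 0.21393213744590422 perp [0.3 0.3 0.1]
7.090010325285664 [-5.1461559  -1.71226564  5.29655535]
```

View pics/l5_w.png

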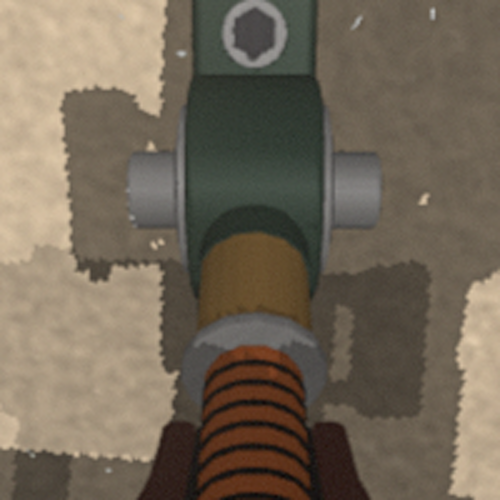

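View pics/l5.png

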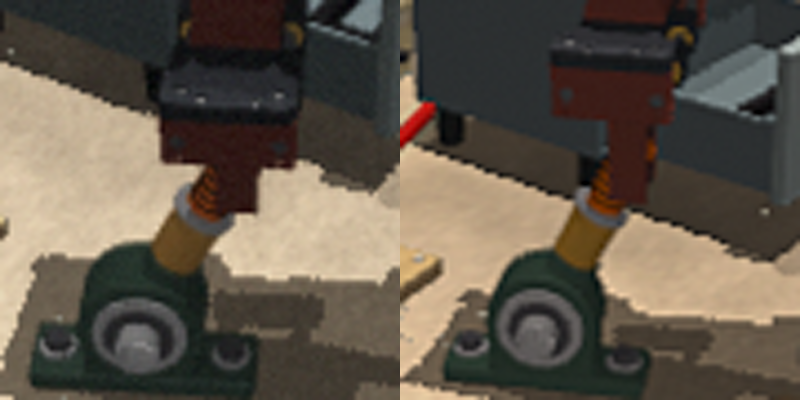

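>>> {"method": "step_arm", "body": {"motion": [[[0.02,0,0.04],0,255],[[0.02,0,0.04],0,255],[[0.02,0,0.04],0,255],[[0,0,0],0,255],[[0,0,0],0,255]]}}

```text
t: 25.85
eef_pos: [510.2, 150.8, 135.5]
tool_rot: [-3.142, 0.0, 0.367]
contact_force: [-14.6, -4.6, 29.8]
width: 23.5
```

```bash
python3 look.py l6 0; python3 -c "
from h import *
F=manip.read_state()['contact_force'];print(F@U,F)"
```

```text
t 25.85 pos [510.2 150.8 135.5] rot [-3.1415e+00  1.0000e-04  3.6700e-01] w 23.5 F [-14.6  -4.6  29.8]
tool units total [-0.065  0.012 -0.027] turn units 0.015
units after turn [-0.065  0.012 -0.027]
mouth rel: along -1.5524370188888805 perp [1.3 0.4 0.6]
33.11332103194397 [-14.89323799  -3.72417902  29.43020211]
```

>>> {"method": "step_arm", "body": {"motion": [[[0,0,0],0,255],[[0,0,0],0,255],[[0,0,0],0,255],[[0,0,0],0,255],[[0,0,0],0,255]]}}

```text
t: 26.42
eef_pos: [510.2, 150.8, 135.5]
tool_rot: [-3.142, 0.0, 0.367]
contact_force: [-14.1, -4.0, 30.2]
width: 23.6
```

>>> {"method": "step_arm", "body": {"motion": [[[0,0,0],0,255],[[0,0,0],0,255],[[0,0,0],0,255],[[0,0,0],0,255],[[0,0,0],0,255]]}}

```text
t: 26.83
eef_pos: [510.2, 150.7, 135.5]
tool_rot: [-3.142, -0.0, 0.367]
contact_force: [-13.9, -5.2, 28.8]
width: 23.4
```

```bash
python3 look.py l7 0
python3 - <<'E'
from h import *
s=manip.read_state();F=s['contact_force'];print(F@U,F)
i=manip.get_image("wrist");cv2.imwrite("pics/wrist19.png",i);cv2.imwrite('pics/z19.png',cv2.resize(i[140:310,250:395],None,fx=3.5,fy=3.5,interpolation=cv2.INTER_CUBIC))
out=[]
for n in("side","scene"):
    m=manip.camera_model(n);i=manip.get_image(n);cv2.imwrite(f"pics/{n}19.png",i);p=proj(m,O+25*U)[0].astype(int)
    big=cv2.resize(i[p[1]-40:p[1]+40,p[0]-33:p[0]+33],None,fx=6,fy=6,interpolation=cv2.INTER_CUBIC)
    m2=dict(m);K=m["camera_matrix"].copy();K[:2]*=6;K[0,2]-=(p[0]-33)*6-2.5;K[1,2]-=(p[1]-40)*6-2.5;m2["camera_matrix"]=K
    for k,r,c in((0,15,(255,255,0)),(36,15,(255,255,0)),(36,18,(255,0,255)),(40,18,(255,0,255))):
        a=np.linspace(0,2*np.pi,40);e1=np.cross(U,[0,0,1]);e1/=np.linalg.norm(e1);e2=np.cross(U,e1)
        P=O+k*U+r*(np.outer(np.cos(a),e1)+np.outer(np.sin(a),e2)); cv2.polylines(big,[np.round(proj(m2,P)).astype(np.int32)],True,c,1)
    out.append(big)
cv2.imwrite("pics/ov6.png",np.hstack(out))
E
```

```text
t 26.83 pos [510.2 150.7 135.5] rot [-3.1416 -0.      0.367 ] w 23.4 F [-13.9  -5.2  28.8]
tool units total [-0.065  0.011 -0.027] turn units 0.014
units after turn [-0.065  0.011 -0.027]
mouth rel: along -1.5605629866171562 perp [1.3 0.4 0.6]
33.09118328642731 [-14.53960337  -5.17613799  29.31745578]
```

View pics/ov6.png

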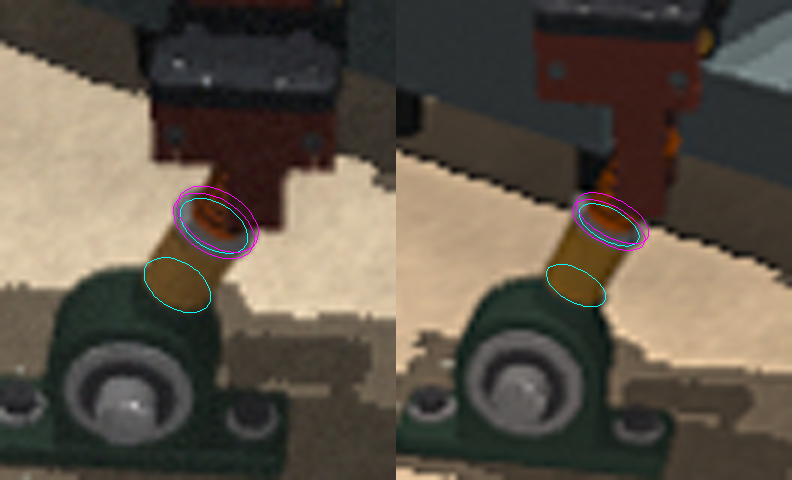

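View pics/z19.png

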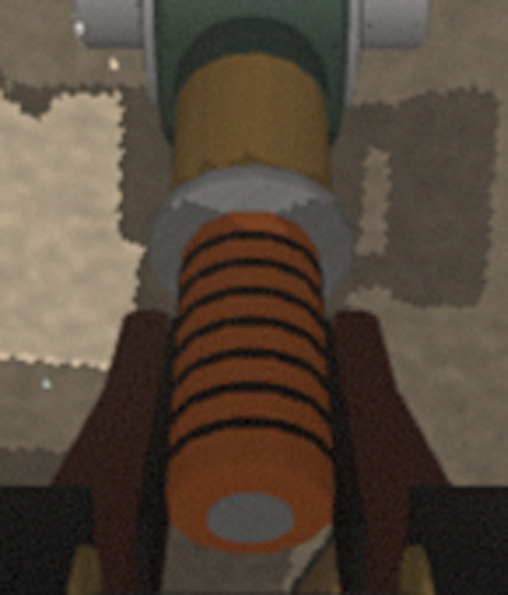

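View pics/side19.png

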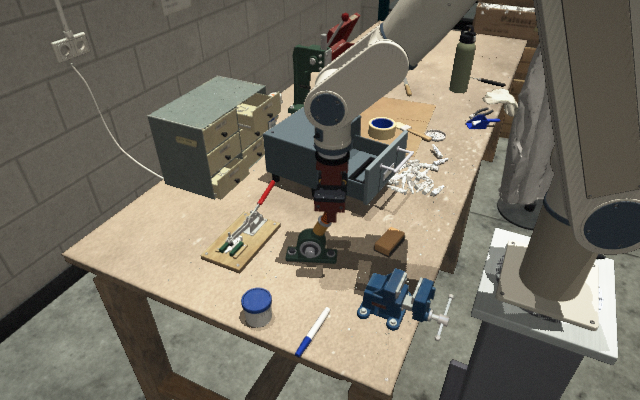

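Run:
```python
from h import *
for q in("wax_tub","sand_block","marker_pen"):
    r=manip.spot_in("side",q);print(q,[(np.round(d["bbox"],1).tolist(),round(d["confidence"],2)) for d in r[:2]])
print(manip.hand_in())
```

```text
wax_tub [([255.9, 306.8, 32.5, 40.3], 0.7)]
sand_block [([390.1, 239.7, 31.5, 28.5], 0.82)]
marker_pen [([312.0, 330.9, 34.3, 54.9], 0.67)]
the job is handed in; nothing more can be done
None
```

The coupler is on the nipple and was handed in at about 27 s, still gripped and pushed.

**Drawer and coupler:** I hooked the drawer handle and pulled it open about 0.145 m, then lifted the coupler out.

**Tilt:** The tool only points straight down, so I had to tilt the coupler within the jaws. I pushed its nose against the top edge of the drawer panel. On the first try it slid too far sideways, so I pushed it back against the cabinet edge. I then stood it on the table, regripped it off-centre and tilted it again. This regrip was not part of the job as asked. The second tilt came out at about 25°.

**Pressing on:** I lined the coupler up with the nipple from the camera images and pushed it on along the nipple's axis. My checks, measured along that axis:

| Stage | Estimated distance from home | Force |
|---|---|---|
| Reaching the balls | about 15 mm | about 3 N |
| After the snap zone | about 5 mm | near 0 to about 4 N |
| On the spring | about 0 mm | about 7 N |
| Hard stop | at home | about 33 N |

- **Hold:** the 33 N was steady for over a second, with no movement of the arm. Both fixed cameras show the mouth on the nipple's shoulder.
- **Bystanders:** the tub, sanding block and pen are where they were in the side picture, within a pixel or two.
- **Disagreement:** at the stop the dead-reckoned mouth lies about 1.5 mm past home. I put that down to a little slip in the grip or calibration error.
- **Snap not confirmed:** I did not see the snap directly. I inferred it from the forces and the depth, and the valve stroke could not be read.

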